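# Build and pin a clay extruder's die stack

### The job

Build up the clay extruder's die stack in the blue fixture: first lift the black dust cap off the spindle and stand it on the cork mat, then turn the aluminium die body in its pocket until its index hole lies over the index bore, stack every green spacer on it and then, last and on top, the brass die plate, all flat over the spindle with their index holes lined up. Then take the red-headed index pin from its wooden block and pass it down through all the index holes until you feel it stop at the bottom of the bore.

Things in the scene. Friction and masses are not known exactly. Their poses are not given: they have to be found in the camera images.
- fixture: Blue fixture, fixed: plate 100x100x20 mm, origin at the centre of its underside. On it a round pocket (rim 7 mm high, 70 mm inside diameter) round a central steel spindle, 16 mm thick, its end (last 6 mm tapered) 100 mm above the table. x axis points from the spindle to the index bore, marked by a red line on rim and plate.
- index_bore (a point): Mouth of the index bore, a 14 mm blind hole in the fixture's pocket floor, 16 mm deep (its bottom is 4 mm above the table), 21 mm from the spindle's axis; point on the floor level, 20 mm above the table.
- die_body: Aluminium die body, a thick disc, 64 mm diameter, 34 mm high, 0.2 to 0.4 kg; starts loose in the fixture's pocket round the spindle, turned a wrong way; turns when gripped by its side, 27 mm of which stand above the rim. Bore 21 mm. Origin on the axis at its underside; x axis points to its index hole (14 mm, right through, 21 mm from the axis), from which a red line runs to the rim and down the side.
- die_body_hole (a point): Centre of the die body's index hole at its underside.
- dust_cap: Black dust cap over the spindle, standing on the die body like an upturned cup 60 mm in diameter, 55 mm high, inside 52 mm wide and 48 mm deep, with a knob on top 30 mm in diameter from 64 to 82 mm above its rim. Origin at the centre of its open rim, which is its underside. It lifts straight off.
- cap_mat: Cork mat 100x100x4 mm fixed on the table, place of the dust cap; origin at the centre of its underside.
- die_plate: Brass die plate, a disc of 64 mm diameter, 14 mm thick, 0.17 to 0.31 kg, lying flat on the table, with four narrow black slots in its top. Bore 21 mm. Origin on the axis at its underside; x axis points to its index hole (14 mm, right through, 21 mm from the axis), from which a red line runs to the rim and down the side.
- die_plate_hole (a point): Centre of the die plate's index hole at its underside.
- pin_stand: Wooden block 56x56x46 mm fixed to the table, in whose 13 mm hole (40 mm deep) the index pin stands; origin at the centre of its underside.
- index_pin: Index pin, 142 mm long: steel shank 10 mm thick and 118 mm long with a tapered tip (last 9 mm), then a ribbed red head 26 mm in diameter and 24 mm high on top. Origin at its tip, z up to the head. Stands upright in the wooden block at the start, its tip 6 mm above the table.
- spacer_1: Green plastic spacer, a disc of 64 mm diameter, 12 mm thick, about 0.1 kg, lying flat on the table; two or all of the three alike spacers are present. Bore 21 mm. Origin on the axis at its underside; x axis points to its index hole (14 mm, right through, 21 mm from the axis), from which a red line runs to the rim and down the side.
- spacer_1_hole (a point): Centre of this spacer's index hole at its underside.
- spacer_2: Green plastic spacer, a disc of 64 mm diameter, 12 mm thick, about 0.1 kg, lying flat on the table; two or all of the three alike spacers are present. Bore 21 mm. Origin on the axis at its underside; x axis points to its index hole (14 mm, right through, 21 mm from the axis), from which a red line runs to the rim and down the side.
- spacer_2_hole (a point): Centre of this spacer's index hole at its underside.
- spacer_3: Green plastic spacer, a disc of 64 mm diameter, 12 mm thick, about 0.1 kg, lying flat on the table; two or all of the three alike spacers are present. Bore 21 mm. Origin on the axis at its underside; x axis points to its index hole (14 mm, right through, 21 mm from the axis), from which a red line runs to the rim and down the side.
- spacer_3_hole (a point): Centre of this spacer's index hole at its underside.
Things that resemble listed ones, but are neither listed nor needed, are in the scene too. Of the things that look like the index_pin, the middle-sized one is meant.

How it is judged:
On the way, in this order (a step that is already met when the one before it is completed fails the run):
1. the dust cap stands on the cork mat (horizontal distance between dust_cap and cap_mat below 0.035 m and z of dust_cap in the frame of cap_mat below 0.009 m and angle between dust_cap's own z axis and vertical below 0.1 rad), for 0.2 s.
2. the die body is turned so that its hole lies over the index bore, and every spacer lies flat on it with its hole lined up (horizontal distance between each of die_body, spacer_1, spacer_2, spacer_3 and fixture below 0.005 m and z of die_body in the frame of fixture between 0.016 and 0.024 m and angle between each of die_body, spacer_1, spacer_2, spacer_3's own z axis and vertical below 0.08 rad and horizontal distance between each of die_body_hole, spacer_1_hole, spacer_2_hole, spacer_3_hole and index_bore below 0.006 m and z of spacer_1 in the frame of fixture between 0.05 and 0.082 m and z of spacer_2 in the frame of fixture between 0.05 and 0.082 m and z of spacer_3 in the frame of fixture between 0.05 and 0.082 m), for 0.2 s.
3. the die plate lies flat on top of the spacers with its hole lined up (horizontal distance between die_plate and fixture below 0.005 m and z of die_plate in the frame of fixture between 0.062 and 0.094 m and angle between die_plate's own z axis and vertical below 0.08 rad and horizontal distance between die_plate_hole and index_bore below 0.006 m and z of die_plate in the frame of spacer_1 above 0.009 m and z of die_plate in the frame of spacer_2 above 0.009 m and z of die_plate in the frame of spacer_3 above 0.009 m), for 0.2 s.
4. the index pin is at the bottom of the bore (z of index_pin in the frame of fixture below 0.008 m and horizontal distance between index_pin and index_bore below 0.006 m and angle between index_pin's own z axis and vertical below 0.1 rad), for 0.2 s.
At the end, for the whole second after the job is handed in: Cap upright on the mat (within 35 mm of its centre); die body, all present spacers, die plate on top: each flat, within 5 mm of the spindle axis, index holes within 6 mm of the bore axis; pin upright through all, tip within 4 mm of the bore bottom; all released, at rest (all of step 1 and all of step 2 and all of step 3 and all of step 4 and linear speed of each of index_pin, die_plate below 0.03 m/s); the robot touches nothing.
Of spacer_1, spacer_2, spacer_3 only 2 to 3 are there at a start; the rules pass over those that are not, and their reading is None.
At some moment in a run one of spacer_1, spacer_2, spacer_3, die_plate may be knocked a few centimetres aside while the robot is not near it.
It also fails if it takes over 210 s, if anything falls off the work surface, if the arm or the gripper's body presses on something with over 40 N, if the wrist force passes 120 N, or if a joint passes its speed limit or range.

### The arm

A 6-joint arm with a two-finger parallel gripper is mounted at the origin on a cart in front of the work surface, level with it; the furniture and walls round the work are solid. World frame = base frame: x ahead of the robot, y to its left, z up, the work surface at z = 0. Lengths are in m, angles in rad, forces in N, time in s.
With the tool pointing down it reaches from about 0.3 to 0.825 m from the base axis. Payload 5.4 kg.
Tool frame: the origin (TCP) lies at the centre of the arm's flange, where the gripper is bolted on; the fingertips stand bot.finger_overhang ahead of it and the grasp point (between the pads) lies 171 mm ahead of it (bot.finger_overhang is the distance from the TCP to the fingertips, in m); z points along the fingers, x is the direction in which the jaws open and shut, and the axes are right-handed (so a half turn about z gives the same grasp; the last joint's range is limited). The gripper opens to 92 mm and grips with 3 to 60 N. Pads are 20 mm wide; open, the fingers measure 128 mm over their backs; the gripper's body (75 mm by 189 mm) begins 69 mm behind the grasp point.
Start: joints at [0.897, 0.158, 1.597, -0, 1.386, -0.21], TCP at [0.257, 0.514, 0.405] pointing down, gripper open.
Joint ranges: [-2.91, 2.91], [-0.94, 2.29], [0.18, 2.7], [-1.29, 4.43], [0.17, 2.64], [-3, 3]. Speed limits (rad/s): [2.57, 2.57, 3.14, 3.14, 3.14, 3.14].

### API

Orientations are given as a 3x3 rotation matrix whose columns are the frame's x, y, z axes.
In Python, from plant import bot gives the robot as it stands.
- The arm moves only by the tool move_arm, never from a script. Its argument "rows" is text: rows parted by semicolons, each of 5 numbers parted by spaces: the shift along the tool's x, y, z in mm, then the turn about the tool's z in degrees, then the opening, from 0 (shut) to 1 (fully open). A call has 1 to 12 rows; each row shifts and turns the commanded pose from where the row before left it, along the tool's axes as they then stand; what a row does not reach is not made up. A row lasts 1/8 s, in which the tool goes at most 62.5 mm and 10.7 degrees, less where a joint would pass 70% of its speed; a pose out of reach is approached as far as the arm can. A call is refused whole if a number of a shift passes 62.5 or a number of a turn 10.7, either way. A call with a gripper value outside its range is refused whole. The fingers move at their own pace and stop on an object; the grip force is fixed at half the most. Time passes only in rows, so rows that do not move let the fingers close. It gives the time, the measured TCP pose, the force and the opening at its end, in the units of the state.
- bot.sense(): the state, without advancing time (a new reading comes with each control period).
- bot.capture(name): name is "scene" or "top"; returns a dict with "color" (400x640x3 uint8, blue, green, red), "fx", "fy", "cx", "cy" (pixels), "view" (4x4, takes a point from world to camera coordinates). Camera axes: x right, y down, z forward; pixel columns grow to the right and rows downward; lengths in m; the calibration is good to about 2 mm. A picture is of the moment at which its call begins. There is no depth.
- bot.hand_in(): hands the job in, once; it reports no verdict.
The state is a dict: "time_s": time; "q": joint angles; "qd": joint speeds; "effort": joint torques, N m; "tcp_pos": TCP position; "eef_rot": TCP orientation; "ft_force": force on the tool from outside, world axes, zero at the start; "wrist_torque": the same for the moment, N m; "width": opening from 0.0 (shut) to 1.0 (fully open).
Only numpy, scipy, OpenCV 4.12 (cv2) and the standard library are available. Lean on these libraries where they do the work, as an engineer would, in place of code of your own. Each camera call takes 0.05 s, during which the arm holds its last target.

## Working session

There is one attempt and no reset: what is moved stays moved. The work goes in short steps, Python scripts to look and compute and a tool call to move; the robot and the scene stay as the last step left them, time stands still between calls to the robot, and variables do not carry over. Pictures are saved under pics/ and viewed, and the job is handed in when it is done.

Besides the shell and the picture viewer there is one more tool, called after ">>>" by a JSON object that holds its "op" and its "data", one argument or row to a line. move_arm: Moves the arm, as the interface text tells. Its arguments: {"type":"object","properties":{"rows":{"type":"string"}},"required":["rows"]}

```bash
ls; mkdir -p pics
python3 - <<'E'
from plant import bot
import cv2
print(bot.sense()); print(bot.finger_overhang)
for n in("scene","top"):
    c=bot.capture(n); cv2.imwrite(f"pics/{n}0.png",c["color"]); print(n,c["fx"],c["fy"],c["cx"],c["cy"],c["view"].tolist())
E
```

```text
pics
{'time_s': 0.0, 'q': array([ 8.96881919e-01,  1.59027390e-01,  1.59817576e+00,  4.07748507e-06,
        1.38622801e+00, -2.10117692e-01]), 'qd': array([ 0.00080585,  0.00050054, -0.00027471, -0.00129289,  0.00096492,
       -0.00140217]), 'effort': array([-3.88229346e-04, -3.85578597e+01, -3.22114456e+01,  7.00120535e-02,
        3.80435586e-02, -1.72810996e-04]), 'tcp_pos': array([0.25708012, 0.51402827, 0.40375907]), 'eef_rot': array([[ 4.47346595e-01,  8.94359939e-01, -1.15044752e-03],
       [ 8.94358873e-01, -4.47347906e-01, -1.43407563e-03],
       [-1.79723008e-03, -3.87384103e-04, -9.99998310e-01]]), 'ft_force': array([-0.54345386,  0.92231262,  0.07603428]), 'wrist_torque': array([-0.03293069, -0.02162095, -0.01428692]), 'width': 0.9997506365486873}
0.1901
scene 475.13793395634195 475.13793395634195 323.8744848664247 202.1646670469398 [[0.4943232293754087, -0.8691962377968478, -0.011935036643123202, -0.51097094367645], [-0.4718932325754931, -0.256790584726649, -0.8434307159720931, 0.22922849137524234], [0.7300420001269233, 0.42255945829616826, -0.5371053735116881, 0.7324012535633528], [0.0, 0.0, 0.0, 1.0]]
top 507.8018703626553 507.8018703626553 324.66894899081757 201.73371964756782 [[-0.02880182465968549, -0.9995849007833818, -0.0006935576033337403, -0.2931229657573329], [-0.9818567929910869, 0.028421094294617574, -0.18748194434759385, 0.5201446609358574], [0.18742383240540827, -0.004718847843792454, -0.9822678043799952, 0.8372363122856497], [0.0, 0.0, 0.0, 1.0]]
```

View pics/scene0.png

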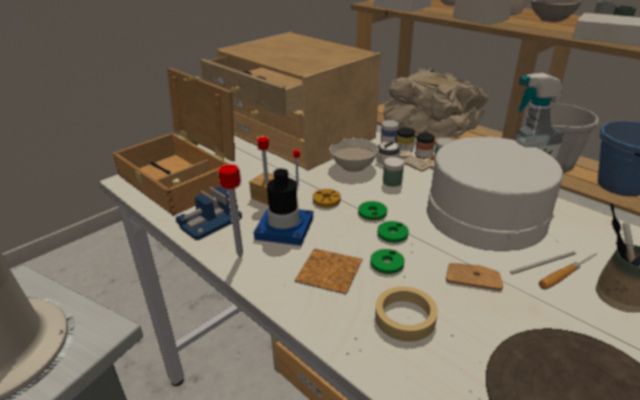

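View pics/top0.png

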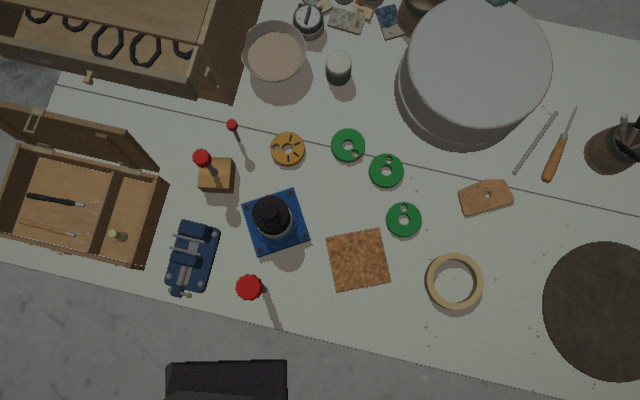

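The top view shows three green spacers at (348,145), (386,171) and (404,219). The brass plate is at (288,149), the fixture with the cap at (275,220) and the mat at (358,260). The pin in the wooden block has its head at (202,158), and there are two decoy pins.

```bash
cat > h.py <<'E'
from plant import bot
import cv2, numpy as np
def cap(n):
    c=bot.capture(n); c["n"]=n; return c
def ray(c,uv,z):
    uv=np.atleast_2d(np.array(uv,float)); R=c["view"][:3,:3]; t=c["view"][:3,3]
    o=-R.T@t
    d=np.c_[(uv[:,0]-c["cx"])/c["fx"],(uv[:,1]-c["cy"])/c["fy"],np.ones(len(uv))]@R
    return o+d*((z-o[2])/d[:,2])[:,None]
def proj(c,p):
    p=np.atleast_2d(p)@c["view"][:3,:3].T+c["view"][:3,3]
    return np.c_[p[:,0]/p[:,2]*c["fx"]+c["cx"],p[:,1]/p[:,2]*c["fy"]+c["cy"]]
def masks(c):
    h=cv2.cvtColor(c["color"],cv2.COLOR_BGR2HSV); H,S,V=[h[...,i].astype(int) for i in range(3)]
    m={}
    m["green"]=(H>45)&(H<80)&(S>120)&(V>50)
    m["red"]=((H<6)|(H>172))&(S>150)&(V>60)
    m["blue"]=(H>100)&(H<125)&(S>150)&(V>50)
    m["yellow"]=(H>17)&(H<28)&(S>170)&(V>90)
    m["cork"]=(H>5)&(H<17)&(S>130)&(V>90)
    return {k:v.astype(np.uint8)*255 for k,v in m.items()}
def comps(m,amin=15):
    n,l,s,ce=cv2.connectedComponentsWithStats(m)
    return [(s[i,4],ce[i].round(1).tolist(),s[i,:4].tolist()) for i in range(1,n) if s[i,4]>=amin]
def zoom(c,x0,y0,x1,y1,k,f):
    cv2.imwrite(f,cv2.resize(c["color"][y0:y1,x0:x1],None,fx=k,fy=k,interpolation=cv2.INTER_CUBIC))
E
python3 - <<'E'
from h import *
for n in("top","scene"):
    c=cap(n); m=masks(c)
    for k in m:
        print(n,k)
        for q in comps(m[k],6 if k=="red" else 60): print("  ",q, ray(c,q[1],0.0).round(3)[0,:2])
    if n=="top":
        zoom(c,180,110,440,300,3,"pics/z1.png")
    else: zoom(c,210,120,430,280,3,"pics/z2.png")
E
```

```text
top green
   (np.int32(708), [347.2, 144.3], [331, 129, 34, 33]) [ 0.63  -0.354]
   (np.int32(734), [385.6, 171.3], [369, 154, 34, 34]) [ 0.575 -0.424]
   (np.int32(772), [403.4, 220.1], [387, 203, 34, 34]) [ 0.482 -0.451]
top red
   (np.int32(83), [232.0, 123.9], [227, 119, 11, 12]) [ 0.676 -0.137]
   (np.int32(207), [200.7, 157.0], [193, 149, 18, 18]) [ 0.613 -0.078]
   (np.int32(500), [248.3, 287.0], [236, 275, 26, 25]) [ 0.37  -0.167]
top blue
   (np.int32(1264), [278.0, 225.7], [243, 188, 67, 68]) [ 0.479 -0.222]
top yellow
top cork
   (np.int32(211), [553.4, 160.7], [543, 139, 23, 41]) [ 0.587 -0.739]
   (np.int32(2596), [357.7, 259.6], [327, 229, 63, 63]) [ 0.413 -0.365]
scene green
   (np.int32(381), [372.0, 210.1], [359, 202, 27, 18]) [ 0.638 -0.348]
   (np.int32(462), [392.5, 231.5], [378, 222, 30, 20]) [ 0.585 -0.418]
   (np.int32(575), [386.9, 261.0], [371, 250, 33, 23]) [ 0.492 -0.446]
scene red
   (np.int32(128), [262.8, 142.5], [257, 137, 12, 13]) [0.807 0.071]
   (np.int32(49), [297.7, 153.3], [295, 150, 7, 8]) [ 0.796 -0.053]
   (np.int32(444), [228.6, 176.1], [218, 
[... 335 characters left out ...]
83]
   (np.int32(162), [361.3, 30.1], [358, 14, 11, 36]) [2.172 0.421]
   (np.int32(69), [215.4, 86.5], [198, 80, 33, 13]) [1.118 0.511]
   (np.int32(300), [265.9, 136.1], [242, 117, 48, 37]) [0.847 0.088]
   (np.int32(1907), [175.4, 165.0], [114, 133, 114, 58]) [0.587 0.193]
   (np.int32(67), [297.2, 152.0], [290, 147, 14, 13]) [ 0.802 -0.048]
   (np.int32(296), [584.0, 175.1], [565, 166, 33, 21]) [ 1.03 -0.74]
   (np.int32(1778), [328.9, 270.5], [296, 250, 65, 43]) [ 0.415 -0.363]
   (np.int32(932), [473.9, 275.9], [447, 264, 55, 25]) [ 0.529 -0.601]
   (np.int32(312), [557.0, 276.1], [540, 265, 36, 23]) [ 0.6   -0.733]
   (np.int32(945), [306.4, 373.7], [276, 342, 71, 58]) [ 0.2   -0.445]
```

View pics/z1.png

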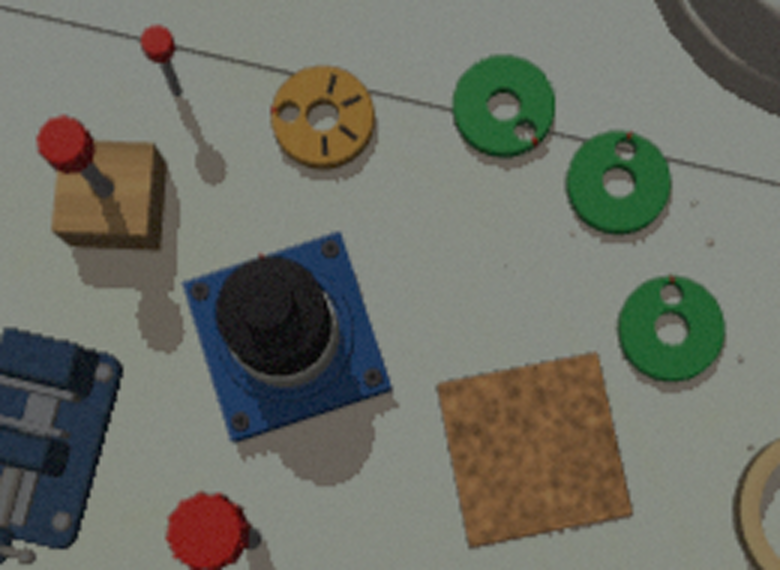

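View pics/z2.png

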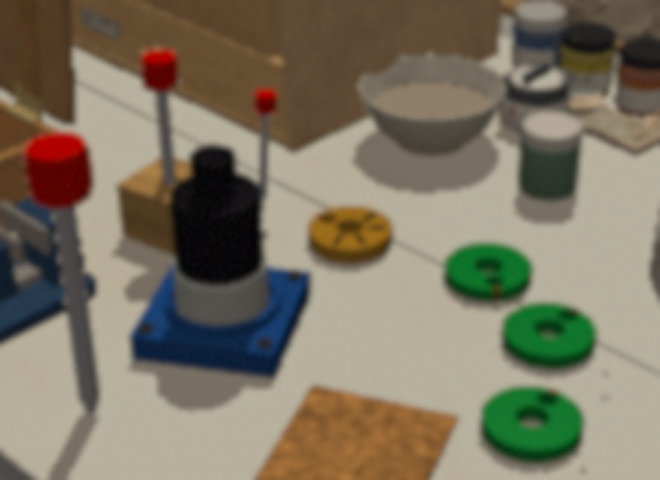

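```bash
cat >> h.py <<'E'
def tri(c1,u1,c2,u2):
    def od(c,u):
        o=ray(c,u,0)[0]; R=c["view"][:3,:3]; C=-R.T@c["view"][:3,3]; d=o-C; return C,d/np.linalg.norm(d)
    a,d=od(c1,u1); b,e=od(c2,u2)
    s=np.linalg.lstsq(np.c_[d,-e],b-a,rcond=None)[0]
    p,q=a+s[0]*d,b+s[1]*e
    return (p+q)/2, np.linalg.norm(p-q)
def disc(c,m,box,zmid,ztop):
    """centre by hull at mid height, index direction from holes at top plane"""
    x,y,w,h=box; mm=np.zeros_like(m); mm[y-1:y+h+1,x-1:x+w+1]=m[y-1:y+h+1,x-1:x+w+1]
    pts=cv2.findNonZero(mm); hull=cv2.convexHull(pts)
    full=cv2.fillConvexPoly(np.zeros_like(m),hull,255)
    M=cv2.moments(hull); cen=ray(c,[M["m10"]/M["m00"],M["m01"]/M["m00"]],zmid)[0]
    inn=cv2.erode(full,np.ones((3,3),np.uint8)); hol=((inn>0)&(mm==0)).astype(np.uint8)*255
    hs=sorted(comps(hol,6),key=lambda q:-q[0])[:4]
    return cen,[(q[0],ray(c,q[1],ztop)[0][:2]) for q in hs]
E
python3 - <<'E'
from h import *
t=cap("top"); s=cap("scene"); mt=masks(t); ms=masks(s)
for c in(t,s): print("cam",(-c["view"][:3,:3].T@c["view"][:3,3]).round(3))
for nm,a,b in(("mid",(200.7,157),(262.8,142.5)),("small",(232,123.9),(297.7,153.3)),("big",(248.3,287),(228.6,176.1))):
    print(nm,tri(t,a,s,b))
for (c,m) in((t,mt),(s,ms)):
  for q in comps(m["green"],100):
    cen,hs=disc(c,m["green"],q[2],.006,.012)
    print("sp",cen.round(4)[:2],[(h[0],h[1].round(4),np.degrees(np.arctan2(*(h[1]-hs[0][1])[::-1])).round(1)) for h in hs])
# cork mats & fixture
for (c,m) in((t,mt),(s,ms)):
  for k,z in(("cork",.004),("blue",.02)):
    q=[q for q in comps(m[k],500) if abs(ray(c,q[1],0)[0,1]+.3)<.15 and .35<ray(c,q[1],0)[0,0]<.55][0]
    x,y,w,h=q[2]; P=cv2.findNonZero(m[k][y:y+h,x:x+w])[:,0]+[x,y]
    P=cv2.convexHull(P.astype(np.int32))[:,0]; W=ray(c,P,z)[:,:2].astype(np.float32)
    r=cv2.minAreaRect(W*1000); print(k,r)
h=cv2.cvtColor(t["color"],cv2.COLOR_BGR2HSV); print(h[150,275:302:2].tolist())
b=np.array([(200,292),(331,248),(372,377),(240,421)])/3+[180,110]-1/3
print("bolts",ray(t,b,.02).round(4)[:,:2], ray(t,b,.02).mean(0)); print("redmark",ray(t,[[267.2,195.5]],.02),ray(t,[[267.2,195.5]],.027))
E
```

```text
cam [ 0.345 -0.304  0.92 ]
cam [-0.174 -0.695  0.581]
mid (array([ 0.57250845, -0.11222073,  0.13875455]), np.float64(0.00022179549260923194))
small (array([ 0.64388262, -0.15347698,  0.09096736]), np.float64(0.000786955119839475))
big (array([ 0.36482672, -0.19392661,  0.18004847]), np.float64(0.00044494470969185776))
sp [ 0.6267 -0.3542] [(np.int32(98), array([ 0.6249, -0.3537]), np.float64(0.0)), (np.int32(42), array([ 0.6081, -0.3663]), np.float64(-143.2))]
sp [ 0.5753 -0.4232] [(np.int32(99), array([ 0.574 , -0.4228]), np.float64(0.0)), (np.int32(46), array([ 0.5944, -0.4279]), np.float64(-14.1))]
sp [ 0.4828 -0.4506] [(np.int32(110), array([ 0.4819, -0.4497]), np.float64(0.0)), (np.int32(47), array([ 0.5034, -0.4506]), np.float64(-2.3))]
sp [ 0.6287 -0.3519] [(np.int32(9), array([ 0.6008, -0.3709]), np.float64(0.0))]
sp [ 0.5772 -0.4212] [(np.int32(9), array([ 0.571, -0.423]), np.float64(0.0))]
sp [ 0.4849 -0.4489] [(np.int32(25), array([ 0.4795, -0.4505]), np.float64(0.0))]
cork ((413.0255432128906, -364.5933837890625), (96.52359008789062, 96.70626831054688), 9.700335502624512)
blue ((483.2286376953125, -218.88136291503906), (98.74071502685547, 97.75003814697266), 16.77035140991211)
cork ((413.0804138183594, -363.6649169921875), (96.615234375, 95.63821411132812), 9.570905685424805)
blue ((474.7027893066406, -222.4151611328125), (112.6170654296875, 100.60514068603516), 17.319644927978516)
[[19, 94, 114], [20, 77, 129], [19, 159, 133], [18, 162, 134], [16, 48, 102], [18, 39, 99], [37, 18, 129], [43, 22, 138], [41, 16, 128], [19, 155, 133], [18, 166, 132], [19, 167, 133], [20, 164, 134], [18, 165, 133]]
bolts [[ 0.5114 -0.1669]
 [ 0.5361 -0.2459]
 [ 0.4572 -0.269 ]
 [ 0.4333 -0.1905]] [ 0.48452959 -0.21808948  0.02      ]
redmark [[ 0.53149391 -0.20461851  0.02      ]] [[ 0.53004563 -0.20539044  0.027     ]]
```

```bash
cat >> h.py <<'E'
def bearing(R): return np.degrees(np.arctan2(R[1,0],R[0,0]))
def plan(wps,grip,step=50.,turn=10.):
    """wps: list of (x,y,z,bearing) in m,deg; prints rows"""
    s=bot.sense(); p=s["tcp_pos"].copy()*1000; b=bearing(s["eef_rot"]); out=[]
    for w in wps:
        tgt=np.array(w[:3])*1000; tb=w[3]
        dt=-(tb-b); dt=(dt+180)%360-180 if len(w)<5 else dt
        n=max(int(np.ceil(np.linalg.norm(tgt-p)/step)),int(np.ceil(abs(dt)/turn)),1)
        p0=p.copy(); b0=b
        for i in range(1,n+1):
            d=p0+(tgt-p0)*i/n-p; r=np.radians(b)
            x=np.array([np.cos(r),np.sin(r),0]); y=np.array([np.sin(r),-np.cos(r),0])
            k=np.round([d@x,d@y,-d[2]],0 if i<n else 1); a=np.round(b-(b0-dt*i/n),0 if i<n else 1)
            out.append("%g %g %g %g %g"%(k[0]+0,k[1]+0,k[2]+0,a+0,grip)); p=p+k[0]*x+k[1]*y-np.array([0,0,k[2]]); b-=a
        out.append("|")
    s="; ".join(out).replace("; |"," |"); print(s)
def st():
    s=bot.sense(); print(round(s["time_s"],2),s["tcp_pos"].round(4),"jaw",round(bearing(s["eef_rot"]),2),"tilt",s["eef_rot"][:2,2].round(4),"F",s["ft_force"].round(1),"w",round(s["width"]*92,1),"q6",round(s["q"][5],2))
E
python3 -c "
from h import *
plan([(.257,.514,.46,63.4),(.4838,-.2185,.46,-80),(.4838,-.2185,.33,-80),(.4838,-.2185,.302,-80)],1)"
```

```text
0 0 -28 0 1; -0.2 -0.1 -27.6 0 1 |; -35 33 0 9 1; -29 38 0 9 1; -22 42 0 9 1; -16 46 0 9 1; -8 47 0 9 1; -2 48 0 9 1; 7 47 0 9 1; 14 46 0 9 1; 21 43 0 9 1; 27 40 0 9 1; 33 34 0 9 1; 38 29 0 9 1; 43 23 0 9 1; 45 16 0 8 1; 47 9 0 9 1; 47.8 2 0 9.4 1 |; 0 0 43 0 1; 0 0 44 0 1; 0 0 43 0 1 |; 0 0 28 0 1 |
```

>>> {"op": "move_arm", "data": {
  "rows": "0 0 -28 0 1; 0 0 -28 0 1; -35 33 0 9 1; -29 38 0 9 1; -22 42 0 9 1; -16 46 0 9 1; -8 47 0 9 1; -2 48 0 9 1; 7 47 0 9 1; 14 46 0 9 1; 21 43 0 9 1; 27 40 0 9 1"
}}

```text
time_s: 1.8
tcp_pos: [0.3989, 0.0547, 0.4609]
eef_rot: [[0.892, -0.452, 0.001], [-0.452, -0.892, -0.0], [0.001, -0.0, -1.0]]
ft_force: [-0.2, 0.9, 0.6]
width: 0.999
```

>>> {"op": "move_arm", "data": {
  "rows": "33 34 0 9 1; 38 29 0 9 1; 43 23 0 9 1; 45 16 0 8 1; 47 9 0 9 1; 48 2 0 9.5 1; 0 0 0 0 1; 0 0 0 0 1"
}}

```text
time_s: 2.8
tcp_pos: [0.4839, -0.2181, 0.4605]
eef_rot: [[0.173, -0.985, -0.0], [-0.985, -0.173, 0.001], [-0.001, 0.0, -1.0]]
ft_force: [-0.9, 0.9, 1.2]
width: 0.997
```

```bash
python3 -c "
from h import *
st();plan([(.4838,-.2185,.33,-80)],1)
c=cap('top');cv2.imwrite('pics/t1.png',c['color']);c=cap('scene');cv2.imwrite('pics/s1.png',c['color'])"
```

```text
2.8 [ 0.4839 -0.2181  0.4605] jaw -80.01 tilt [-0.0005  0.0007] F [-0.9  0.9  1.2] w 91.8 q6 0.75
0 0 43 0 1; 0 0 44 0 1; 0.4 0.2 43.5 0 1 |
```

>>> {"op": "move_arm", "data": {
  "rows": "0 0 43 0 1; 0 0 43 0 1; 0 0 44 0 1; 0 0 0 0 1"
}}

```text
time_s: 3.4
tcp_pos: [0.4828, -0.2166, 0.3276]
eef_rot: [[0.174, -0.985, -0.006], [-0.985, -0.174, 0.005], [-0.006, 0.005, -1.0]]
ft_force: [-0.9, 0.2, 0.6]
width: 0.997
```

```bash
python3 -c "
from h import *
st()
c=cap('scene');zoom(c,180,60,420,280,3,'pics/s2.png')"
```

```text
3.4 [ 0.4828 -0.2166  0.3276] jaw -79.98 tilt [-0.0061  0.0047] F [-0.9  0.2  0.6] w 91.8 q6 0.75
```

View pics/s2.png

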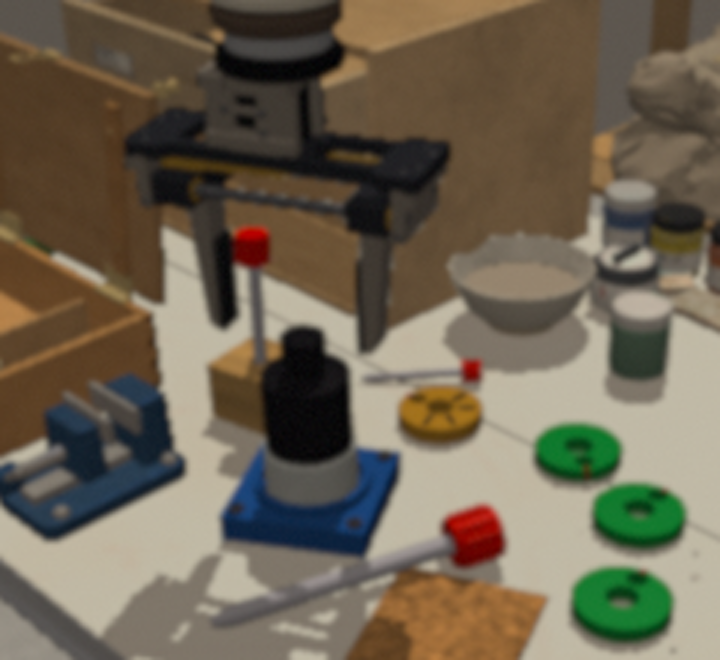

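>>> {"op": "move_arm", "data": {
  "rows": "0 0 0 0 1; 0 0 0 0 1"
}}

```text
time_s: 3.7
tcp_pos: [0.4847, -0.2188, 0.3331]
eef_rot: [[0.173, -0.985, 0.003], [-0.985, -0.173, -0.002], [0.003, -0.003, -1.0]]
ft_force: [0.2, 0.0, -0.0]
width: 1.0
```

```bash
python3 -c "
from h import *
st();plan([(.4838,-.2185,.302,-80)],1)
c=cap('top');cv2.imwrite('pics/t2.png',c['color'])"
```

```text
3.7 [ 0.4847 -0.2188  0.3331] jaw -80.05 tilt [ 0.0033 -0.0025] F [ 0.2  0.  -0. ] w 92.0 q6 0.75
-0.4 0.8 31.1 -0.1 1 |
```

View pics/t2.png

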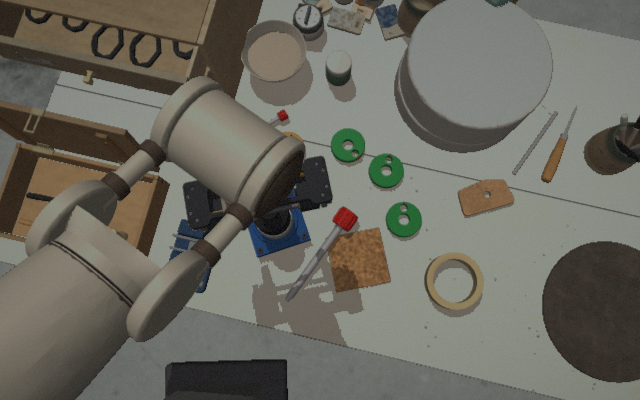

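>>> {"op": "move_arm", "data": {
  "rows": "0 0 15 0 1; 0 0 14 0 1; 0 0 0 0 1; 0 0 0 0 1; 0 0 0 0 1; 0 0 0 0 0; 0 0 0 0 0; 0 0 0 0 0; 0 0 0 0 0; 0 0 0 0 0"
}}

```text
time_s: 5.0
tcp_pos: [0.484, -0.2185, 0.3017]
eef_rot: [[0.172, -0.985, -0.0], [-0.985, -0.172, 0.0], [-0.0, 0.0, -1.0]]
ft_force: [-0.8, -0.4, 0.6]
width: 0.475
```

```bash
python3 -c "
from h import *
st()"
```

```text
5.0 [ 0.484  -0.2185  0.3017] jaw -80.07 tilt [-0.  0.] F [-0.8 -0.4  0.6] w 43.7 q6 0.75
```

Still closing.

>>> {"op": "move_arm", "data": {
  "rows": "0 0 0 0 0; 0 0 0 0 0; 0 0 0 0 0; 0 0 0 0 0"
}}

```text
time_s: 5.5
tcp_pos: [0.484, -0.2185, 0.3017]
eef_rot: [[0.172, -0.985, -0.0], [-0.985, -0.172, 0.0], [-0.0, 0.0, -1.0]]
ft_force: [-0.9, -0.4, 0.5]
width: 0.317
```

>>> {"op": "move_arm", "data": {
  "rows": "0 0 -10 0 0; 0 0 -30 0 0; 0 0 -30 0 0; 0 0 -20 0 0; 0 0 0 0 0; 0 0 0 0 0"
}}

```text
time_s: 6.25
tcp_pos: [0.4838, -0.2183, 0.3909]
eef_rot: [[0.172, -0.985, -0.001], [-0.985, -0.172, 0.001], [-0.001, 0.001, -1.0]]
ft_force: [-0.7, 0.3, -1.6]
width: 0.317
```

```bash
python3 -c "
from h import *
st()
c=cap('top');cv2.imwrite('pics/t3.png',c['color'])
m=masks(c)['red']; print(comps(m,20)); 
for q in comps(m,20): print(ray(c,q[1],.015))
c=cap('scene');zoom(c,180,60,420,280,3,'pics/s3.png')"
```

```text
6.25 [ 0.4838 -0.2183  0.3909] jaw -80.07 tilt [-0.001   0.0007] F [-0.7  0.3 -1.6] w 29.1 q6 0.75
[(np.int32(350), [345.0, 218.6], [333, 207, 24, 24])]
[[ 0.48597714 -0.34391571  0.015     ]]
```

View pics/s3.png

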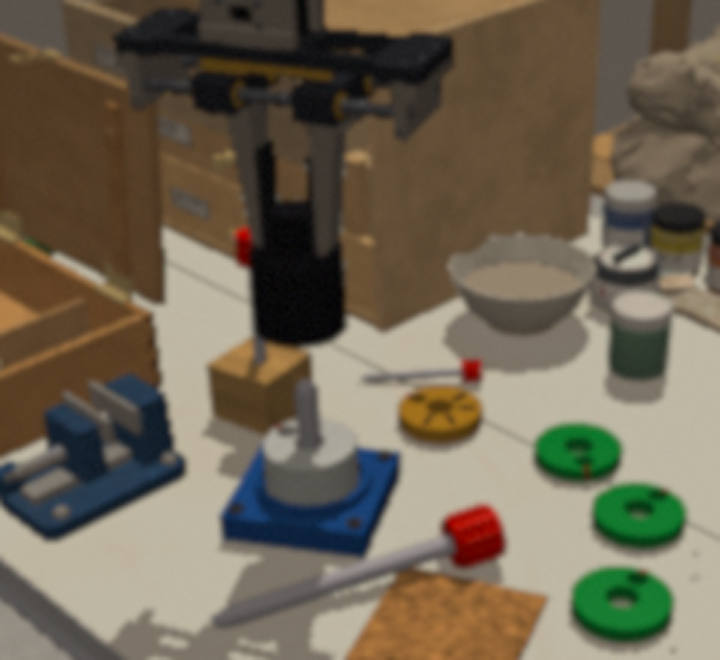

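View pics/t3.png

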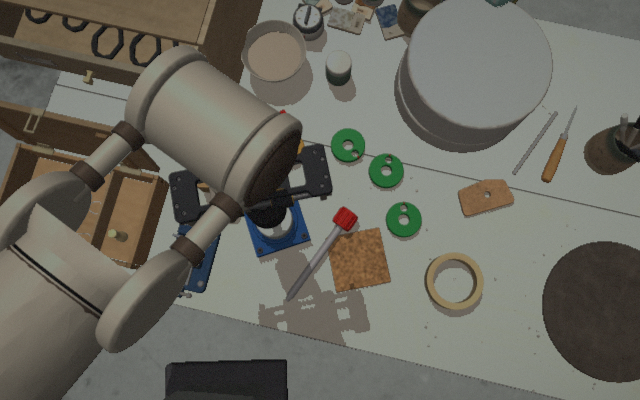

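The cap is held, and the spindle and die body are clear. The big decoy pin toppled; its head is at (345,219), beside the mat.

```bash
python3 -c "
from h import *
plan([(.408,-.372,.3909,-80),(.408,-.372,.2535,-80)],0)"
```

```text
35 25 0 0 0; 34 26 0 0 0; 35 25 0 0 0; 34.4 25.1 -0.5 -0.1 0 |; 0 0 46 0 0; 0 0 46 0 0; 0 0 45.4 0 0 |
```

>>> {"op": "move_arm", "data": {
  "rows": "35 25 0 0 0; 34 26 0 0 0; 35 25 0 0 0; 34.5 25 0 0 0; 0 0 0 0 0; 0 0 45 0 0; 0 0 45 0 0; 0 0 35 0 0; 0 0 0 0 0; 0 0 0 0 0; 0 0 0 0 0; 0 0 0 0 0"
}}

```text
time_s: 7.85
tcp_pos: [0.4088, -0.3727, 0.2682]
eef_rot: [[0.172, -0.985, 0.001], [-0.985, -0.172, -0.002], [0.002, -0.001, -1.0]]
ft_force: [0.3, -0.2, -0.6]
width: 0.315
```

```bash
python3 -c "
from h import *
st()
c=cap('scene');zoom(c,220,140,440,300,3,'pics/s4.png')"
```

```text
7.85 [ 0.4088 -0.3727  0.2682] jaw -80.07 tilt [ 0.0015 -0.0021] F [ 0.3 -0.2 -0.6] w 29.0 q6 0.44
```

View pics/s4.png

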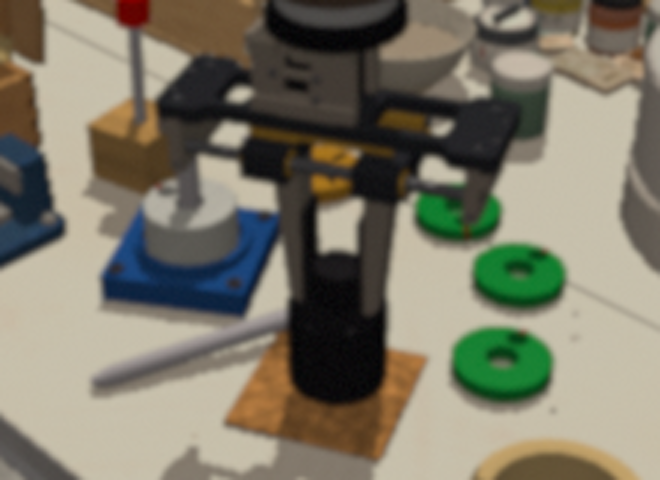

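>>> {"op": "move_arm", "data": {
  "rows": "0 0 8 0 0; 0 0 5 0 0; 0 0 2 0 0; 0 0 1 0 0; 0 0 0 0 0; 0 0 0 0 0"
}}

```text
time_s: 8.65
tcp_pos: [0.4086, -0.3721, 0.2517]
eef_rot: [[0.173, -0.985, -0.001], [-0.985, -0.173, 0.001], [-0.001, 0.0, -1.0]]
ft_force: [-2.8, 4.4, 8.0]
width: 0.314
```

>>> {"op": "move_arm", "data": {
  "rows": "0 0 1 0 0; 0 0 0 0 0"
}}

```text
time_s: 8.9
tcp_pos: [0.4087, -0.3722, 0.2517]
eef_rot: [[0.173, -0.985, -0.001], [-0.985, -0.173, 0.001], [-0.001, 0.0, -1.0]]
ft_force: [-4.0, 6.5, 15.4]
width: 0.315
```

>>> {"op": "move_arm", "data": {
  "rows": "0 0 0 0 0.6; 0 0 0 0 0.6; 0 0 0 0 0.6; 0 0 0 0 0.6; 0 0 -30 0 0.6; 0 0 -50 0 0.6; 0 0 -50 0 1; 0 0 -50 0 1; 0 0 0 0 1; 0 0 0 0 1"
}}

```text
time_s: 10.15
tcp_pos: [0.4083, -0.3722, 0.4287]
eef_rot: [[0.172, -0.985, -0.001], [-0.985, -0.172, 0.001], [-0.001, 0.001, -1.0]]
ft_force: [-0.0, -0.7, -1.7]
width: 0.993
```

```bash
python3 -c "
from h import *
st()
c=cap('top');zoom(c,180,110,440,300,3,'pics/t5.png')
c=cap('scene');zoom(c,210,120,430,280,3,'pics/s5.png')"
```

```text
10.15 [ 0.4083 -0.3722  0.4287] jaw -80.07 tilt [-0.0008  0.0011] F [-0.  -0.7 -1.7] w 91.4 q6 0.44
```

View pics/t5.png

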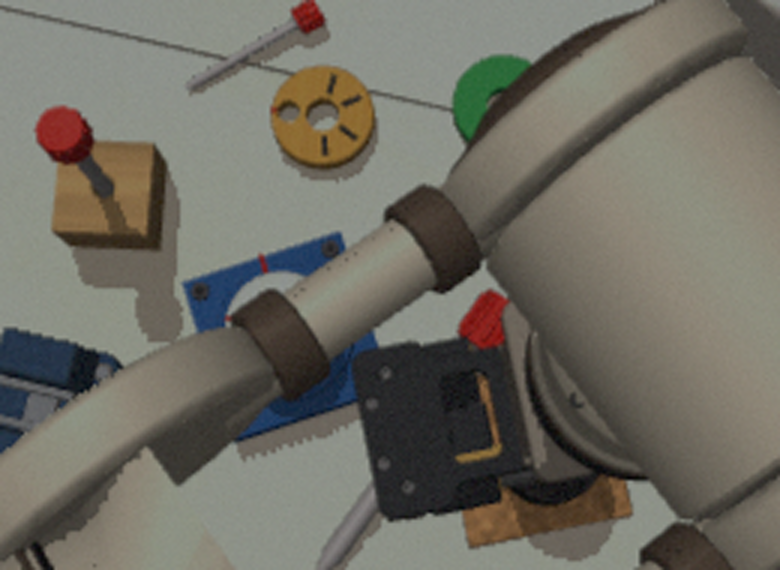

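View pics/s5.png

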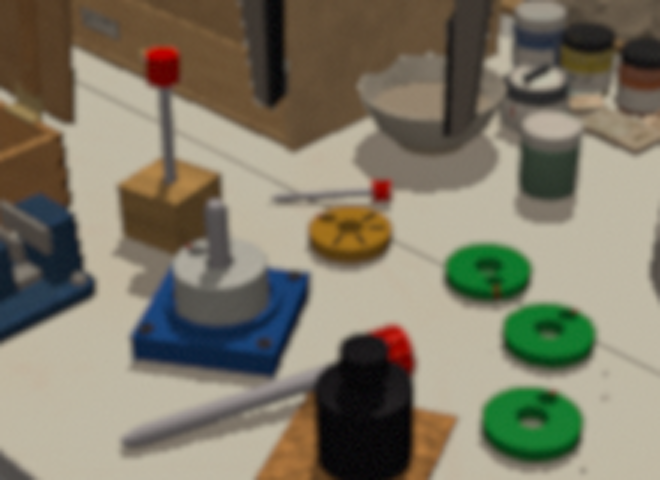

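Cap is on the mat at zoom (365,400). I'll move the arm out of view to measure the die body.

```bash
python3 -c "
from h import *
plan([(.15,-.42,.43,-80)],1)"
```

```text
0 44 0 0 1; 1 44 -1 0 1; 0 43 0 0 1; 1 44 -1 0 1; 0 44 0 0 1; 0.8 43.6 -0.5 -0.1 1 |
```

>>> {"op": "move_arm", "data": {
  "rows": "0 44 0 0 1; 0 44 0 0 1; 0 44 0 0 1; 0 44 0 0 1; 0 44 0 0 1; 0 44 0 0 1; 0 0 0 0 1"
}}

```text
time_s: 11.12
tcp_pos: [0.1464, -0.418, 0.4282]
eef_rot: [[0.168, -0.986, -0.001], [-0.986, -0.168, 0.003], [-0.003, 0.0, -1.0]]
ft_force: [0.8, 0.0, -0.5]
width: 1.0
```

```bash
python3 -c "
from h import *
st()
c=cap('top');zoom(c,180,110,440,300,3,'pics/t6.png')
zoom(c,235,180,320,260,9,'pics/t6f.png')"
```

```text
11.12 [ 0.1464 -0.418   0.4282] jaw -80.33 tilt [-0.0006  0.0027] F [ 0.8  0.  -0.5] w 92.0 q6 -0.11
```

View pics/t6.png

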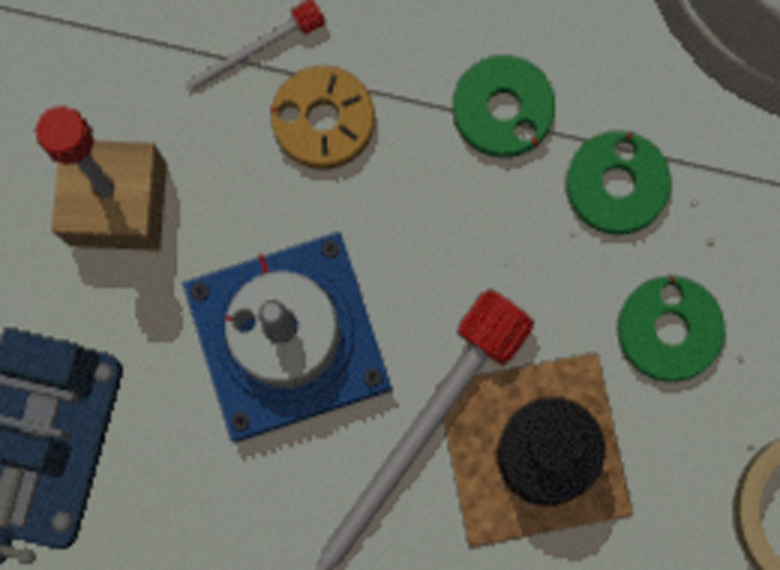

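View pics/t6f.png

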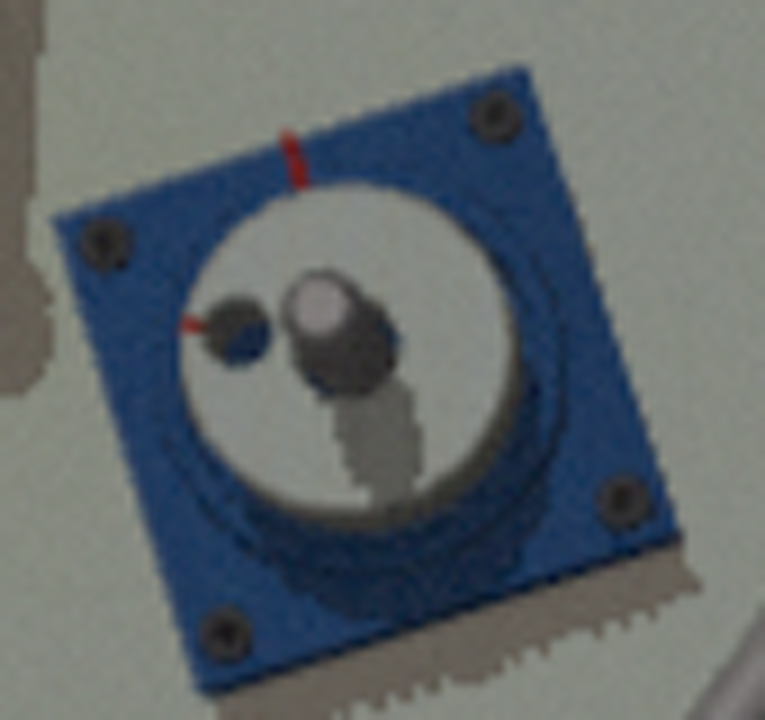

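```bash
python3 -c "
from h import *
t=cap('top')
f=lambda P:(np.array(P,float)+.5)/9-.5+[235,180]
print('die c',ray(t,f([(350,349)]),.054)); h=ray(t,f([(237,331),(185,325),(350,349)]),.054)
for k in(0,1): d=h[k]-h[2]; print(np.degrees(np.arctan2(d[1],d[0])),np.linalg.norm(d))
b=ray(t,f([(107,245),(495,116),(625,500),(226,634)]),.02); print('fix',b.mean(0))
d=b[0]-b[3]+b[1]-b[2]; print(np.degrees(np.arctan2(d[1],d[0])))
print('spindle top',ray(t,f([(318,304)]),.1))
r=ray(t,f([(290,140),(301,182)]),.024); d=r-b.mean(0);print(np.degrees(np.arctan2(d[:,1],d[:,0])))
"
```

```text
die c [[ 0.4839482  -0.21883043  0.054     ]]
79.2162630904554 0.022020995776575007
79.99524624894528 0.03208716611862649
fix [ 0.48467946 -0.21808808  0.02      ]
16.980750798493286
spindle top [[ 0.48503063 -0.21761295  0.1       ]]
[16.43551728 17.00394664]
```

```bash
python3 -c "
from h import *
plan([(.485,-.2176,.40,-50),(.485,-.2176,.24,-50)],1)"
```

```text
-17 -46 4 -4 1; -15 -47 3 -4 1; -11 -47 4 -3 1; -8 -48 3 -4 1; -5 -49 4 -4 1; -1 -49 3 -4 1; 1 -49 4 -3 1; 4.8 -48.7 3.6 -4.1 1 |; 0 0 40 0 1; 0 0 40 0 1; 0 0 40 0 1; 0 0 40 0 1 |
```

>>> {"op": "move_arm", "data": {
  "rows": "-17 -46 4 -4 1; -15 -47 3 -4 1; -11 -47 4 -3 1; -8 -48 3 -4 1; -5 -49 4 -4 1; -1 -49 3 -4 1; 1 -49 4 -3 1; 5 -49 4 -4 1; 0 0 0 0 1; 0 0 40 0 1; 0 0 40 0 1; 0 0 40 0 1"
}}

```text
time_s: 12.72
tcp_pos: [0.4849, -0.2168, 0.2792]
eef_rot: [[0.642, -0.767, -0.0], [-0.767, -0.642, 0.0], [-0.0, 0.0, -1.0]]
ft_force: [-0.1, 0.0, 0.4]
width: 1.002
```

>>> {"op": "move_arm", "data": {
  "rows": "0 0 40 0 1; 0 0 0 0 1; 0 0 0 0 1; 0 0 0 0 1"
}}

```text
time_s: 13.22
tcp_pos: [0.4859, -0.218, 0.2429]
eef_rot: [[0.642, -0.767, 0.003], [-0.767, -0.642, -0.002], [0.004, -0.001, -1.0]]
ft_force: [-0.2, 0.1, 0.2]
width: 1.001
```

```bash
python3 -c "
from h import *
st();plan([(.485,-.2176,.222,-50)],1)"
```

```text
13.22 [ 0.4859 -0.218   0.2429] jaw -50.07 tilt [ 0.0031 -0.0024] F [-0.2  0.1  0.2] w 92.1 q6 0.23
-0.9 0.5 20.9 -0.1 1 |
```

>>> {"op": "move_arm", "data": {
  "rows": "0 0 10 0 1; 0 0 9 0 1; 0 0 0 0 1; 0 0 0 0 1; 0 0 0 0 0; 0 0 0 0 0; 0 0 0 0 0; 0 0 0 0 0; 0 0 0 0 0; 0 0 0 0 0"
}}

```text
time_s: 14.48
tcp_pos: [0.4851, -0.2175, 0.2218]
eef_rot: [[0.642, -0.767, 0.0], [-0.767, -0.642, -0.0], [0.0, -0.0, -1.0]]
ft_force: [-0.1, 0.3, 0.8]
width: 0.689
```

```bash
python3 -c "
from h import *
st()"
```

```text
14.47 [ 0.4851 -0.2175  0.2218] jaw -50.07 tilt [ 0.0001 -0.0001] F [-0.1  0.3  0.8] w 63.4 q6 0.22
```

>>> {"op": "move_arm", "data": {
  "rows": "0 0 0 9 0; 0 0 0 9 0; 0 0 0 9 0; 0 0 0 9 0; 0 0 0 9 0; 0 0 0 9 0; 0 0 0 8.5 0; 0 0 0 0 0; 0 0 0 0 0; 0 0 0 0 0"
}}

```text
time_s: 15.72
tcp_pos: [0.4852, -0.2175, 0.2218]
eef_rot: [[-0.383, -0.924, 0.0], [-0.924, 0.383, -0.0], [0.0, -0.0, -1.0]]
ft_force: [-0.9, 0.6, 1.2]
width: 0.686
```

```bash
python3 -c "
from h import *
st()"
```

```text
15.72 [ 0.4852 -0.2175  0.2218] jaw -112.49 tilt [ 0.0003 -0.0002] F [-0.9  0.6  1.2] w 63.1 q6 1.31
```

>>> {"op": "move_arm", "data": {
  "rows": "0 0 0 0 1; 0 0 0 0 1; 0 0 0 0 1; 0 0 0 0 1; 0 0 -40 0 1; 0 0 -50 0 1; 0 0 -50 0 1; 0 0 -40 0 1"
}}

```text
time_s: 16.73
tcp_pos: [0.4851, -0.2175, 0.4041]
eef_rot: [[-0.384, -0.923, 0.002], [-0.923, 0.384, -0.001], [0.001, -0.002, -1.0]]
ft_force: [0.4, -0.1, -0.3]
width: 0.998
```

```bash
python3 -c "
from h import *
st();plan([(.16,-.42,.4,-60)],1)"
```

```text
16.73 [ 0.4851 -0.2175  0.4041] jaw -112.57 tilt [ 0.0016 -0.0013] F [ 0.4 -0.1 -0.3] w 91.8 q6 1.32
39 28 1 -7 1; 35 32 0 -6 1; 32 36 1 -7 1; 27 40 0 -6 1; 23 42 1 -7 1; 18 44 0 -6 1; 12 46 1 -7 1; 7.4 47.6 0.1 -6.6 1 |
```

>>> {"op": "move_arm", "data": {
  "rows": "39 28 1 -7 1; 35 32 0 -6 1; 32 36 1 -7 1; 27 40 0 -6 1; 23 42 1 -7 1; 18 44 0 -6 1; 12 46 1 -7 1; 7 48 0 -6.5 1; 0 0 0 0 1"
}}

```text
time_s: 17.85
tcp_pos: [0.1573, -0.4209, 0.3978]
eef_rot: [[0.495, -0.869, -0.0], [-0.869, -0.495, -0.0], [0.0, 0.001, -1.0]]
ft_force: [-0.2, 0.0, 0.4]
width: 1.002
```

```bash
cat >> h.py <<'E'
def look(nm):
    t=cap("top"); m=masks(t)["green"]
    for q in comps(m,100):
        z0=.006
        cen,hs=disc(t,m,q[2],z0,z0+.006)
        if hs: print("sp",q[1],cen.round(4)[:2],[(h[0],np.degrees(np.arctan2(*(h[1]-hs[0][1])[::-1])).round(1)) for h in hs])
    zoom(t,180,110,440,300,3,f"pics/{nm}.png"); zoom(t,235,180,320,260,9,f"pics/{nm}f.png")
    return t
E
python3 -c "
from h import *
st(); look('t7')"
```

```text
17.85 [ 0.1573 -0.4209  0.3978] jaw -60.33 tilt [-0.0005 -0.0004] F [-0.2  0.   0.4] w 92.2 q6 -0.43
sp [347.1, 144.3] [ 0.6266 -0.3542] [(np.int32(101), np.float64(0.0)), (np.int32(43), np.float64(-143.2))]
sp [385.6, 171.3] [ 0.5753 -0.423 ] [(np.int32(100), np.float64(0.0)), (np.int32(46), np.float64(-13.8))]
sp [403.4, 220.1] [ 0.4828 -0.4505] [(np.int32(109), np.float64(0.0)), (np.int32(49), np.float64(-3.3))]
```

View pics/t7f.png

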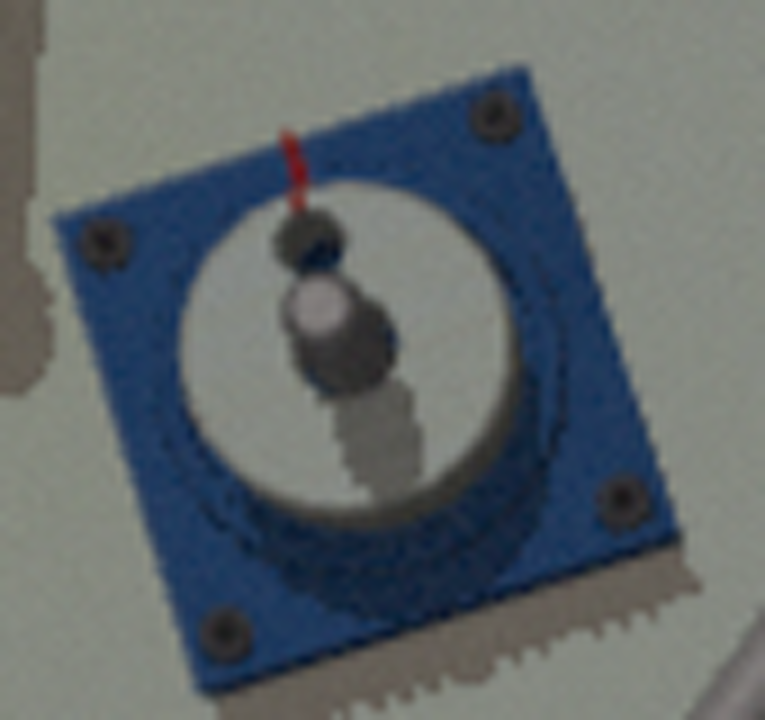

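View pics/t7.png

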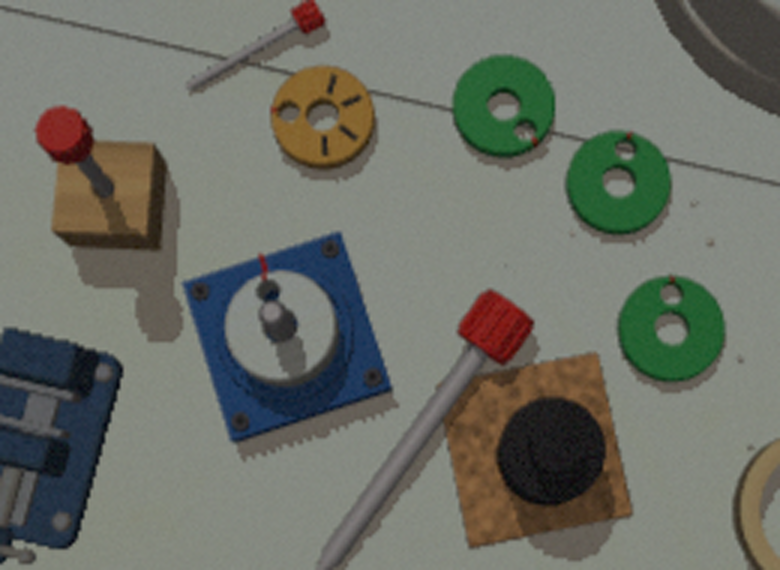

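The die body's hole (310,240) is now in line with the fixture's red mark. Next is the nearest spacer.

```bash
python3 -c "
from h import *
plan([(.4833,-.45,.33,-90),(.4833,-.45,.21,-90)],1)"
```

```text
27 -38 10 4 1; 24 -40 9 4 1; 21 -42 10 5 1; 17 -43 10 4 1; 15 -44 9 4 1; 11 -45 10 4 1; 7.9 -46.1 9.7 4.7 1 |; 0 0 40 0 1; 0 0 40 0 1; 0 0 40 0 1 |
```

>>> {"op": "move_arm", "data": {
  "rows": "27 -38 10 4 1; 24 -40 9 4 1; 21 -42 10 5 1; 17 -43 10 4 1; 15 -44 9 4 1; 11 -45 10 4 1; 8 -46 10 4.5 1; 0 0 0 0 1; 0 0 40 0 1; 0 0 40 0 1; 0 0 38 0 1; 0 0 0 0 1"
}}

```text
time_s: 19.4
tcp_pos: [0.4831, -0.4464, 0.2086]
eef_rot: [[0.008, -1.0, -0.005], [-1.0, -0.008, 0.006], [-0.006, 0.005, -1.0]]
ft_force: [0.8, 0.4, 0.2]
width: 1.001
```

>>> {"op": "move_arm", "data": {
  "rows": "0 0 0 0 1; 0 0 0 0 1; 0 0 0 0 1"
}}

```text
time_s: 19.77
tcp_pos: [0.4846, -0.449, 0.2135]
eef_rot: [[0.007, -1.0, 0.002], [-1.0, -0.007, -0.002], [0.002, -0.002, -1.0]]
ft_force: [0.0, 0.3, 0.2]
width: 1.001
```

```bash
python3 -c "
from h import *
st();plan([(.4833,-.45,.1925,-90)],1)"
```

```text
19.77 [ 0.4846 -0.449   0.2135] jaw -89.57 tilt [ 0.0017 -0.0023] F [0.  0.3 0.2] w 92.1 q6 0.63
1 1.3 21 0.4 1 |
```

>>> {"op": "move_arm", "data": {
  "rows": "1 1 10 0.5 1; 0 0 7 0 1; 0 0 3 0 1; 0 0 0 0 1; 0 0 0 0 1; 0 0 0 0 0; 0 0 0 0 0; 0 0 0 0 0; 0 0 0 0 0; 0 0 0 0 0; 0 0 0 0 0"
}}

```text
time_s: 21.15
tcp_pos: [0.4832, -0.4496, 0.1918]
eef_rot: [[-0.001, -1.0, 0.0], [-1.0, 0.001, -0.0], [0.0, -0.0, -1.0]]
ft_force: [-0.2, 0.2, -0.3]
width: 0.683
```

```bash
python3 -c "
from h import *
st()"
```

```text
21.15 [ 0.4832 -0.4496  0.1918] jaw -90.07 tilt [ 0.0001 -0.0001] F [-0.2  0.2 -0.3] w 62.8 q6 0.64
```

```bash
python3 -c "
from h import *
plan([(.4832,-.4496,.34,-90),(.485,-.2176,.34,-70.5),(.485,-.2176,.285,-70.5)],0)"
```

```text
0 0 -49 0 0; 0 0 -50 0 0; 0 0 -49.2 -0.1 0 |; -46 0 0 -4 0; -47 -4 0 -4 0; -46 -7 0 -4 0; -45 -10 0 -4 0; -44.3 -13 0 -3.5 0 |; 0 0 27 0 0; 0 0 28 0 0 |
```

>>> {"op": "move_arm", "data": {
  "rows": "0 0 -20 0 0; 0 0 -50 0 0; 0 0 -50 0 0; 0 0 -28 0 0; -46 0 0 -4 0; -47 -4 0 -4 0; -46 -7 0 -4 0; -45 -10 0 -4 0; -44 -13 0 -3.5 0; 0 0 0 0 0; 0 0 0 0 0; 0 0 0 0 0"
}}

```text
time_s: 22.65
tcp_pos: [0.4856, -0.219, 0.3402]
eef_rot: [[0.331, -0.944, 0.001], [-0.944, -0.331, -0.001], [0.001, -0.0, -1.0]]
ft_force: [0.2, 0.3, -1.4]
width: 0.679
```

```bash
python3 -c "
from h import *
st();plan([(.485,-.2176,.295,-70.5)],0)
c=cap('scene');zoom(c,210,120,430,280,3,'pics/s8.png')"
```

```text
22.65 [ 0.4856 -0.219   0.3402] jaw -70.66 tilt [ 0.0007 -0.0008] F [ 0.2  0.3 -1.4] w 62.5 q6 0.58
-1.5 0.1 45.2 -0.2 0 |
```

View pics/s8.png

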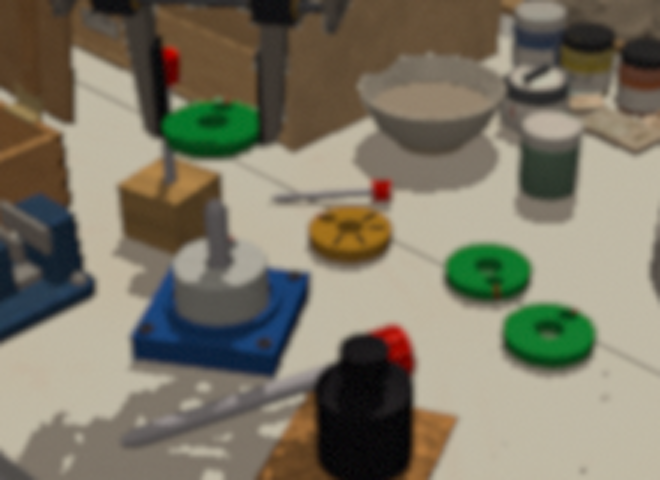

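>>> {"op": "move_arm", "data": {
  "rows": "-1.5 0 15 0 0; 0 0 15 0 0; 0 0 10 0 0; 0 0 0 0 0; 0 0 0 0 0"
}}

```text
time_s: 23.32
tcp_pos: [0.4852, -0.2165, 0.2999]
eef_rot: [[0.333, -0.943, 0.0], [-0.943, -0.333, -0.0], [0.0, -0.0, -1.0]]
ft_force: [-0.7, -0.2, -0.6]
width: 0.686
```

```bash
python3 -c "
from h import *
st();plan([(.485,-.2176,.26,-70.5)],0)
c=cap('scene');zoom(c,230,120,330,240,6,'pics/s9.png')"
```

```text
23.32 [ 0.4852 -0.2165  0.2999] jaw -70.57 tilt [ 0.0004 -0.0003] F [-0.7 -0.2 -0.6] w 63.1 q6 0.58
0.9 0.5 39.9 -0.1 0 |
```

View pics/s9.png

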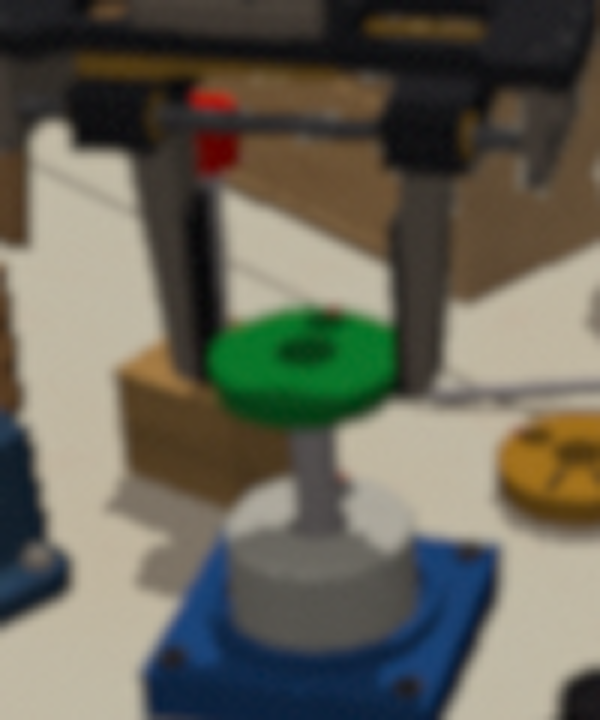

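>>> {"op": "move_arm", "data": {
  "rows": "0.5 0 10 0 0; 0 0 12 0 0; 0 0 12 0 0; 0 0 8 0 0; 0 0 6 0 0; 0 0 3 0 0; 0 0 0 0 0; 0 0 0 0 0"
}}

```text
time_s: 24.38
tcp_pos: [0.4853, -0.2171, 0.2491]
eef_rot: [[0.333, -0.943, 0.001], [-0.943, -0.333, -0.0], [0.001, -0.0, -1.0]]
ft_force: [0.0, -0.3, -1.0]
width: 0.685
```

```bash
python3 -c "
from h import *
st()"
```

```text
24.38 [ 0.4853 -0.2171  0.2491] jaw -70.57 tilt [ 0.0006 -0.0005] F [ 0.  -0.3 -1. ] w 63.0 q6 0.58
```

>>> {"op": "move_arm", "data": {
  "rows": "0 0 2 0 0; 0 0 1.5 0 0; 0 0 0 0 0; 0 0 0 0 0"
}}

```text
time_s: 24.88
tcp_pos: [0.4853, -0.217, 0.2457]
eef_rot: [[0.333, -0.943, 0.0], [-0.943, -0.333, -0.0], [0.0, -0.0, -1.0]]
ft_force: [-2.4, 1.4, 4.6]
width: 0.681
```

Contact at the expected height. Release and rise, then go on to spacer B.

>>> {"op": "move_arm", "data": {
  "rows": "0 0 0 0 1; 0 0 0 0 1; 0 0 0 0 1; 0 0 0 0 1; 0 0 -30 0 1; 0 0 -50 0 1; 0 0 -50 0 1; 0 0 -30 0 1; 0 0 0 0 1"
}}

```text
time_s: 26.0
tcp_pos: [0.4858, -0.2173, 0.4081]
eef_rot: [[0.333, -0.943, 0.005], [-0.943, -0.333, -0.004], [0.005, -0.003, -1.0]]
ft_force: [0.4, -1.2, -0.2]
width: 0.999
```

```bash
python3 -c "
from h import *
st();plan([(.2,-.42,.4,-90)],1)"
```

```text
26.0 [ 0.4858 -0.2173  0.4081] jaw -70.57 tilt [ 0.0049 -0.0036] F [ 0.4 -1.2 -0.2] w 91.9 q6 0.58
12 42 1 2 1; 13 42 1 3 1; 16 41 1 2 1; 17 40 1 3 1; 19 39 1 2 1; 21 39 1 3 1; 22 38 1 2 1; 24.1 36.4 1.1 2.4 1 |
```

>>> {"op": "move_arm", "data": {
  "rows": "12 42 1 2 1; 13 42 1 3 1; 16 41 1 2 1; 17 40 1 3 1; 19 39 1 2 1; 21 39 1 3 1; 22 38 1 2 1; 24 36 1 2.5 1; 0 0 0 0 1"
}}

```text
time_s: 27.12
tcp_pos: [0.1979, -0.4203, 0.3952]
eef_rot: [[-0.006, -1.0, -0.001], [-1.0, 0.006, 0.003], [-0.003, 0.001, -1.0]]
ft_force: [0.2, 0.2, -0.0]
width: 1.0
```

```bash
python3 -c "
from h import *
st();look('t10');plan([(.5758,-.4226,.33,-45),(.5758,-.4226,.212,-45)],1)"
```

```text
27.12 [ 0.1979 -0.4203  0.3952] jaw -90.32 tilt [-0.0009  0.003 ] F [ 0.2  0.2 -0. ] w 92.0 q6 0.18
sp [347.1, 144.3] [ 0.6265 -0.3543] [(np.int32(101), np.float64(0.0)), (np.int32(46), np.float64(-143.5))]
sp [385.7, 171.2] [ 0.5752 -0.4232] [(np.int32(100), np.float64(0.0)), (np.int32(45), np.float64(-14.2))]
sp [272.4, 217.8] [ 0.4942 -0.2116] [(np.int32(184), np.float64(0.0))]
0 -47 8 -6 1; 5 -47 8 -5 1; 10 -46 9 -6 1; 14 -45 8 -6 1; 18 -43 8 -5 1; 22 -42 8 -6 1; 27 -39 8 -6 1; 30.4 -35.7 8.4 -5.2 1 |; 0 0 39 0 1; 0 0 40 0 1; 0 0.1 39 0 1 |
```

View pics/t10f.png

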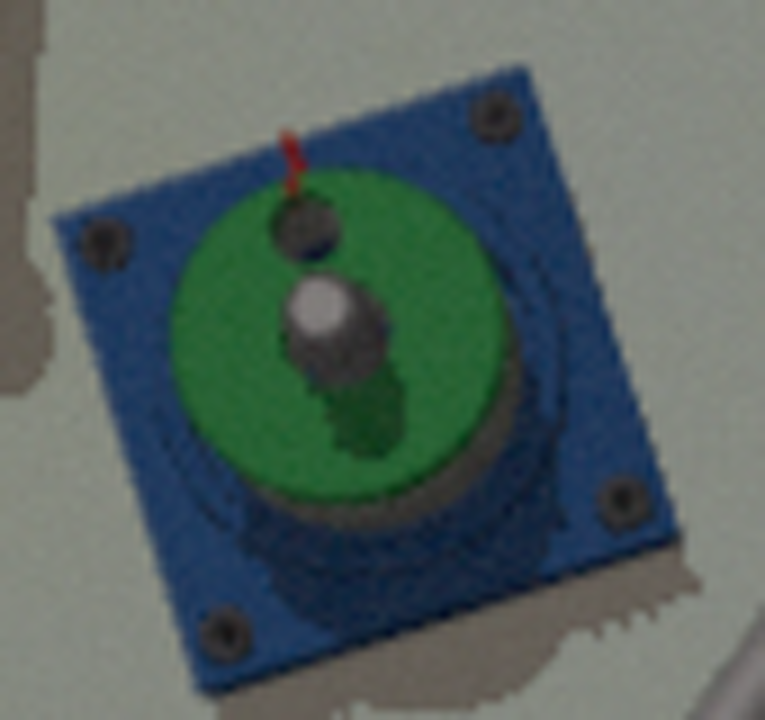

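View pics/t10.png

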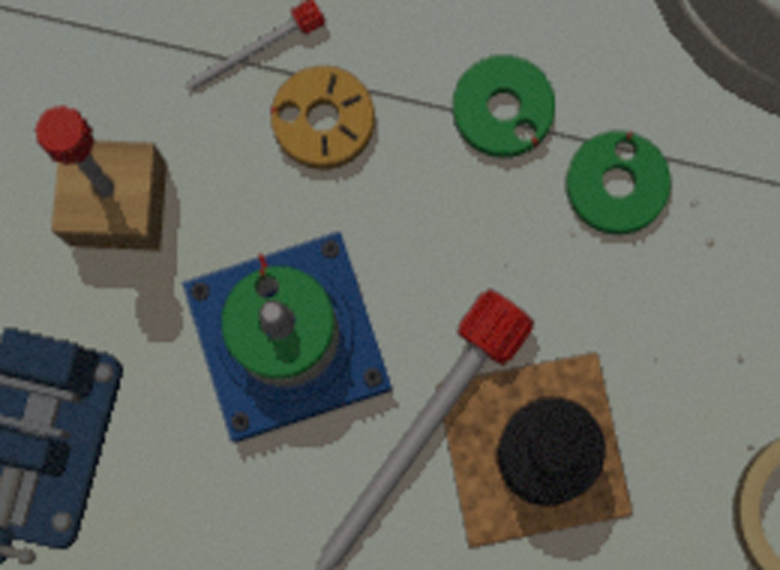

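Spacer A is seated and aligned. Next is spacer B.

>>> {"op": "move_arm", "data": {
  "rows": "0 -47 8 -6 1; 5 -47 8 -5 1; 10 -46 9 -6 1; 14 -45 8 -6 1; 18 -43 8 -5 1; 22 -42 8 -6 1; 27 -39 8 -6 1; 30.5 -35.5 8 -5 1; 0 0 0 0 1; 0 0 40 0 1; 0 0 40 0 1; 0 0 38 0 1"
}}

```text
time_s: 28.68
tcp_pos: [0.5761, -0.4207, 0.2127]
eef_rot: [[0.706, -0.708, -0.001], [-0.708, -0.706, 0.001], [-0.001, 0.0, -1.0]]
ft_force: [-0.1, -0.1, 0.2]
width: 0.998
```

>>> {"op": "move_arm", "data": {
  "rows": "0 0 0 0 1; 0 0 0 0 1; 0 0 0 0 1; 0 0 0 0 1"
}}

```text
time_s: 29.18
tcp_pos: [0.5769, -0.4223, 0.2162]
eef_rot: [[0.706, -0.708, 0.002], [-0.708, -0.706, -0.002], [0.003, 0.0, -1.0]]
ft_force: [0.1, -0.2, 0.7]
width: 1.001
```

```bash
python3 -c "
from h import *
st();plan([(.5758,-.4226,.192,-45)],1)"
```

```text
29.18 [ 0.5769 -0.4223  0.2162] jaw -45.07 tilt [ 0.002  -0.0021] F [ 0.1 -0.2  0.7] w 92.1 q6 -0.01
-0.6 1 24.2 -0.1 1 |
```

>>> {"op": "move_arm", "data": {
  "rows": "-0.5 1 10 0 1; 0 0 9 0 1; 0 0 4 0 1; 0 0 0 0 1; 0 0 0 0 1; 0 0 0 0 0; 0 0 0 0 0; 0 0 0 0 0; 0 0 0 0 0; 0 0 0 0 0; 0 0 0 0 0"
}}

```text
time_s: 30.55
tcp_pos: [0.5754, -0.4223, 0.1912]
eef_rot: [[0.706, -0.708, 0.0], [-0.708, -0.706, -0.0], [0.0, -0.0, -1.0]]
ft_force: [0.7, -0.9, -0.9]
width: 0.679
```

```bash
python3 -c "
from h import *
st();b=bearing(bot.sense()['eef_rot']);plan([(.5758,-.4226,.36,b),(.485,-.2172,.36,b+31)],0)"
```

```text
30.55 [ 0.5754 -0.4223  0.1912] jaw -45.08 tilt [ 0. -0.] F [ 0.7 -0.9 -0.9] w 62.5 q6 -0.02
0 0 -42 0 0; 0 0 -42 0 0; 0 0 -43 0 0; 0.5 0 -41.8 0 0 |; -42 -16 0 -6 0; -40 -21 0 -6 0; -38 -24 0 -7 0; -34 -29 0 -6 0; -31.1 -32.3 0 -6 0 |
```

>>> {"op": "move_arm", "data": {
  "rows": "0 0 -20 0 0; 0 0 -50 0 0; 0 0 -50 0 0; 0 0 -49 0 0; -42 -16 0 -6 0; -40 -21 0 -6 0; -38 -24 0 -7 0; -34 -29 0 -6 0; -31 -32.5 0 -6 0; 0 0 0 0 0; 0 0 0 0 0; 0 0 0 0 0"
}}

```text
time_s: 32.05
tcp_pos: [0.4852, -0.2177, 0.3609]
eef_rot: [[0.97, -0.244, 0.001], [-0.244, -0.97, -0.001], [0.001, 0.001, -1.0]]
ft_force: [-0.4, -0.3, -1.6]
width: 0.684
```

```bash
python3 -c "
from h import *
st();plan([(.485,-.2174,.31,-14.1)],0)"
```

```text
32.05 [ 0.4852 -0.2177  0.3609] jaw -14.15 tilt [ 0.0011 -0.001 ] F [-0.4 -0.3 -1.6] w 62.9 q6 -0.4
0 0 25 0 0; -0.3 -0.3 25.9 0 0 |
```

>>> {"op": "move_arm", "data": {
  "rows": "0 0 25 0 0; 0 0 20 0 0; 0 0 10 0 0; 0 0 0 0 0; 0 0 10 0 0; 0 0 10 0 0; 0 0 10 0 0; 0 0 10 0 0; 0 0 6 0 0; 0 0 0 0 0; 0 0 0 0 0"
}}

```text
time_s: 33.42
tcp_pos: [0.485, -0.2168, 0.2595]
eef_rot: [[0.97, -0.243, 0.001], [-0.243, -0.97, -0.0], [0.001, 0.0, -1.0]]
ft_force: [0.6, 0.0, -0.1]
width: 0.685
```

```bash
python3 -c "
from h import *
st()"
```

```text
33.42 [ 0.485  -0.2168  0.2595] jaw -14.07 tilt [ 0.0005 -0.0004] F [ 0.6  0.  -0.1] w 63.0 q6 -0.4
```

>>> {"op": "move_arm", "data": {
  "rows": "0 0 1.5 0 0; 0 0 1 0 0; 0 0 0 0 0; 0 0 0 0 0"
}}

```text
time_s: 33.92
tcp_pos: [0.4849, -0.2168, 0.2571]
eef_rot: [[0.97, -0.243, 0.0], [-0.243, -0.97, -0.0], [0.0, 0.0, -1.0]]
ft_force: [-0.4, 0.3, 2.7]
width: 0.68
```

>>> {"op": "move_arm", "data": {
  "rows": "0 0 0 0 1; 0 0 0 0 1; 0 0 0 0 1; 0 0 0 0 1; 0 0 -30 0 1; 0 0 -50 0 1; 0 0 -50 0 1; 0 0 -20 0 1; 0 0 0 0 1"
}}

```text
time_s: 35.05
tcp_pos: [0.4852, -0.2169, 0.4086]
eef_rot: [[0.97, -0.243, 0.003], [-0.243, -0.97, -0.002], [0.004, 0.002, -1.0]]
ft_force: [0.3, -0.2, -0.7]
width: 0.997
```

```bash
python3 -c "
from h import *
st();plan([(.2,-.42,.4,-90)],1)"
```

```text
35.05 [ 0.4852 -0.2169  0.4086] jaw -14.07 tilt [ 0.0033 -0.0025] F [ 0.3 -0.2 -0.7] w 91.7 q6 -0.4
-28 33 1 9 1; -23 38 1 10 1; -16 40 1 9 1; -10 43 1 10 1; -2 44 1 9 1; 5 43 1 10 1; 13 42 1 9 1; 18.8 39.6 1.6 9.9 1 |
```

>>> {"op": "move_arm", "data": {
  "rows": "-28 33 1 9 1; -23 38 1 10 1; -16 40 1 9 1; -10 43 1 10 1; -2 44 1 9 1; 5 43 1 10 1; 13 42 1 9 1; 19 40 1 10 1; 0 0 0 0 1"
}}

```text
time_s: 36.17
tcp_pos: [0.1974, -0.4208, 0.3968]
eef_rot: [[-0.006, -1.0, -0.001], [-1.0, 0.006, 0.003], [-0.003, 0.001, -1.0]]
ft_force: [-0.3, -0.3, 0.3]
width: 1.0
```

```bash
python3 -c "
from h import *
st();look('t11');plan([(.627,-.3537,.34,-115),(.627,-.3537,.214,-115)],1)"
```

```text
36.17 [ 0.1974 -0.4208  0.3968] jaw -90.33 tilt [-0.0009  0.003 ] F [-0.3 -0.3  0.3] w 92.0 q6 0.18
sp [347.1, 144.4] [ 0.6267 -0.3541] [(np.int32(99), np.float64(0.0)), (np.int32(43), np.float64(-142.9))]
sp [271.5, 216.7] [ 0.4961 -0.2103] [(np.int32(119), np.float64(0.0)), (np.int32(48), np.float64(16.3))]
-7 -48 6 3 1; -10 -47 7 3 1; -13 -46 6 2 1; -14 -46 6 3 1; -16 -46 7 3 1; -19 -44 6 3 1; -21 -43 6 2 1; -23 -43 7 3 1; -24.5 -41.1 5.9 2.9 1 |; 0 0 42 0 1; 0 0 42 0 1; 0 0 42 0 1 |
```

View pics/t11f.png

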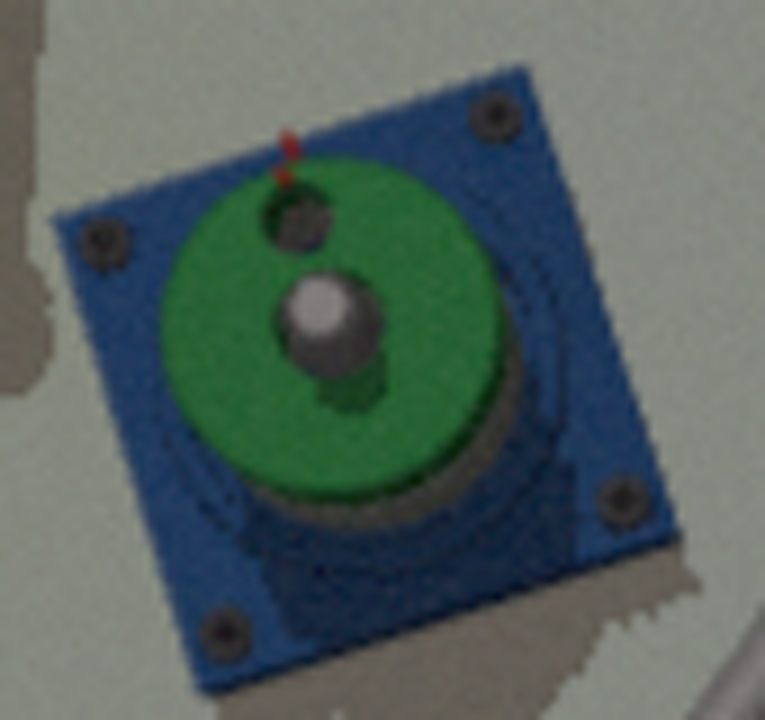

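View pics/t11.png

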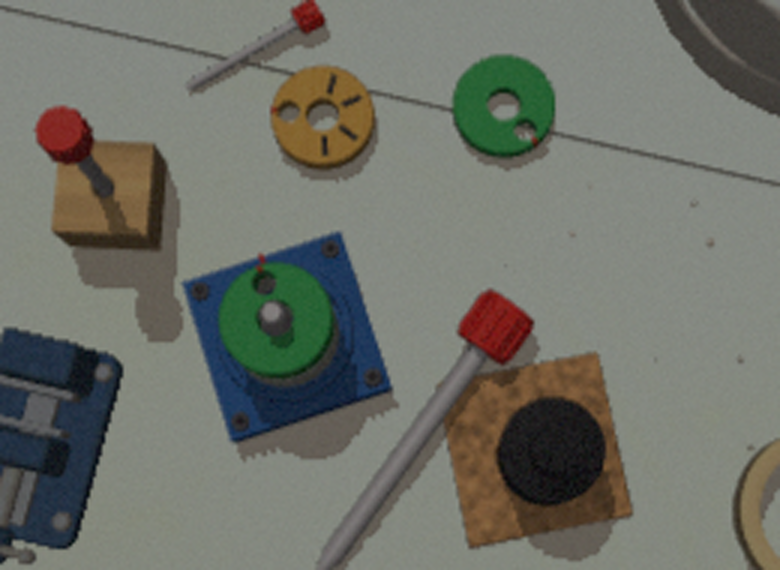

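>>> {"op": "move_arm", "data": {
  "rows": "-7 -48 6 3 1; -10 -47 7 3 1; -13 -46 6 2 1; -14 -46 6 3 1; -16 -46 7 3 1; -19 -44 6 3 1; -21 -43 6 2 1; -23 -43 7 3 1; -24.5 -41 6 3 1; 0 0 0 0 1; 0 0 42 0 1; 0 0 42 0 1"
}}

```text
time_s: 37.72
tcp_pos: [0.6276, -0.3519, 0.2568]
eef_rot: [[-0.421, -0.907, 0.0], [-0.907, 0.421, -0.0], [0.0, -0.0, -1.0]]
ft_force: [0.2, -0.1, -0.2]
width: 0.999
```

>>> {"op": "move_arm", "data": {
  "rows": "0 0 38 0 1; 0 0 0 0 1; 0 0 0 0 1; 0 0 0 0 1; 0 0 0 0 1"
}}

```text
time_s: 38.35
tcp_pos: [0.628, -0.3535, 0.2217]
eef_rot: [[-0.424, -0.906, 0.002], [-0.906, 0.424, -0.002], [0.001, -0.003, -1.0]]
ft_force: [-0.0, -0.3, 0.4]
width: 0.998
```

```bash
python3 -c "
from h import *
st();plan([(.627,-.3537,.192,-115)],1)"
```

```text
38.35 [ 0.628  -0.3535  0.2217] jaw -115.06 tilt [ 0.0023 -0.0018] F [-0.  -0.3  0.4] w 91.8 q6 1.33
0.6 0.8 29.7 -0.1 1 |
```

>>> {"op": "move_arm", "data": {
  "rows": "0 0.5 14 0 1; 0 0 10 0 1; 0 0 4.5 0 1; 0 0 0 0 1; 0 0 0 0 1; 0 0 0 0 0; 0 0 0 0 0; 0 0 0 0 0; 0 0 0 0 0; 0 0 0 0 0; 0 0 0 0 0"
}}

```text
time_s: 39.72
tcp_pos: [0.6271, -0.3529, 0.1912]
eef_rot: [[-0.424, -0.906, 0.0], [-0.906, 0.424, -0.0], [0.0, -0.0, -1.0]]
ft_force: [0.7, -0.3, 0.5]
width: 0.683
```

```bash
python3 -c "
from h import *
st();b=bearing(bot.sense()['eef_rot']);p=bot.sense()['tcp_pos'];plan([(p[0],p[1],.37,b),(.485,-.2172,.37,b+160,1)],0)"
```

```text
39.73 [ 0.6271 -0.3529  0.1912] jaw -115.08 tilt [ 0. -0.] F [ 0.7 -0.3  0.5] w 62.9 q6 1.33
0 0 -45 0 0; 0 0 -44 0 0; 0 0 -45 0 0; 0 0 -44.8 0 0 |; -4 12 0 -10 0; -6 10 0 -10 0; -7 10 0 -10 0; -10 8 0 -10 0; -10 7 0 -10 0; -12 4 0 -10 0; -12 2 0 -10 0; -12 1 0 -10 0; -12 -2 0 -10 0; -12 -4 0 -10 0; -11 -6 0 -10 0; -9 -7 0 -10 0; -8 -10 0 -10 0; -7 -10 0 -10 0; -4 -12 0 -10 0; -2.7 -11.6 0 -10 0 |
```

>>> {"op": "move_arm", "data": {
  "rows": "0 0 -20 0 0; 0 0 -50 0 0; 0 0 -50 0 0; 0 0 -50 0 0; 0 0 -9 0 0; -4 12 0 -10 0; -6 10 0 -10 0; -7 10 0 -10 0; -10 8 0 -10 0; -10 7 0 -10 0; -12 4 0 -10 0; -12 2 0 -10 0"
}}

```text
time_s: 41.22
tcp_pos: [0.5645, -0.2923, 0.3691]
eef_rot: [[0.71, -0.704, -0.002], [-0.704, -0.71, 0.001], [-0.002, 0.0, -1.0]]
ft_force: [-0.6, 0.7, -0.6]
width: 0.682
```

>>> {"op": "move_arm", "data": {
  "rows": "-12 1 0 -10 0; -12 -2 0 -10 0; -12 -4 0 -10 0; -11 -6 0 -10 0; -9 -7 0 -10 0; -8 -10 0 -10 0; -7 -10 0 -10 0; -4 -12 0 -10 0; -3 -11.5 0 -10 0; 0 0 0 0 0; 0 0 0 0 0; 0 0 0 0 0"
}}

```text
time_s: 42.72
tcp_pos: [0.485, -0.2177, 0.3701]
eef_rot: [[0.709, 0.705, -0.0], [0.705, -0.709, 0.0], [-0.0, -0.0, -1.0]]
ft_force: [-0.4, 1.5, -1.4]
width: 0.686
```

```bash
python3 -c "
from h import *
st();plan([(.485,-.2172,.32,44.9)],0)
c=cap('scene');zoom(c,210,60,430,240,3,'pics/s12.png')"
```

```text
42.73 [ 0.485  -0.2177  0.3701] jaw 44.83 tilt [-0.0001  0.0001] F [-0.4  1.5 -1.4] w 63.1 q6 -1.43
0 0 25 0 0; 0.4 -0.3 25.1 -0.1 0 |
```

View pics/s12.png

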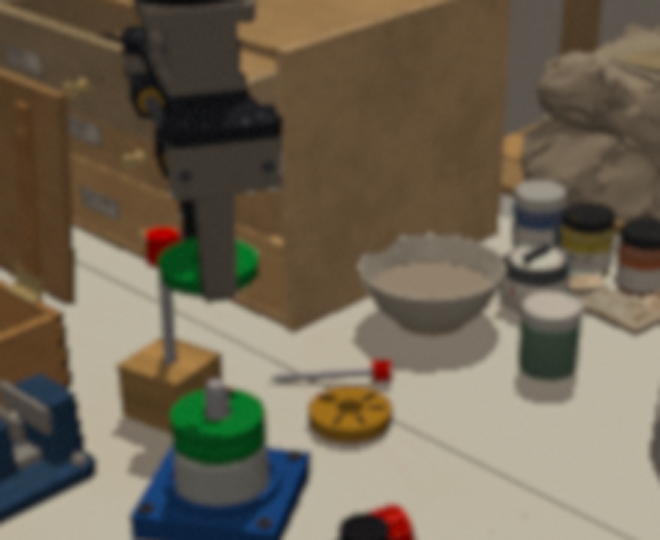

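>>> {"op": "move_arm", "data": {
  "rows": "0.5 0 25 0 0; 0 0 20 0 0; 0 0 10 0 0; 0 0 0 0 0; 0 0 10 0 0; 0 0 10 0 0; 0 0 10 0 0; 0 0 8 0 0; 0 0 5 0 0; 0 0 0 0 0; 0 0 0 0 0"
}}

```text
time_s: 44.15
tcp_pos: [0.4853, -0.2172, 0.2725]
eef_rot: [[0.708, 0.706, 0.001], [0.706, -0.708, -0.0], [0.0, 0.001, -1.0]]
ft_force: [-0.2, 0.0, -0.4]
width: 0.681
```

```bash
python3 -c "
from h import *
st()"
```

```text
44.15 [ 0.4853 -0.2172  0.2725] jaw 44.93 tilt [ 0.0006 -0.0004] F [-0.2  0.  -0.4] w 62.6 q6 -1.43
```

>>> {"op": "move_arm", "data": {
  "rows": "0 0 2 0 0; 0 0 1.5 0 0; 0 0 0 0 0; 0 0 0 0 0"
}}

```text
time_s: 44.65
tcp_pos: [0.4852, -0.2171, 0.2691]
eef_rot: [[0.708, 0.706, 0.0], [0.706, -0.708, -0.0], [0.0, 0.0, -1.0]]
ft_force: [-1.3, 1.0, 3.0]
width: 0.685
```

>>> {"op": "move_arm", "data": {
  "rows": "0 0 0 0 1; 0 0 0 0 1; 0 0 0 0 1; 0 0 0 0 1; 0 0 -30 0 1; 0 0 -50 0 1; 0 0 -50 0 1; 0 0 -20 0 1; 0 0 0 0 1"
}}

```text
time_s: 45.78
tcp_pos: [0.4855, -0.2173, 0.4206]
eef_rot: [[0.708, 0.706, 0.003], [0.706, -0.708, -0.002], [0.001, 0.004, -1.0]]
ft_force: [-0.4, -0.6, 0.5]
width: 0.998
```

```bash
python3 -c "
from h import *
st();plan([(.22,-.42,.4,-40,1)],1)"
```

```text
45.77 [ 0.4855 -0.2173  0.4206] jaw 44.93 tilt [ 0.0032 -0.0025] F [-0.4 -0.6  0.5] w 91.8 q6 -1.43
-37 -5 2 9 1; -37 1 3 10 1; -36 7 2 9 1; -35 13 2 10 1; -32 19 2 9 1; -29 24 3 10 1; -24 28 2 9 1; -19 31 2 9 1; -14.4 34.7 2.6 9.9 1 |
```

>>> {"op": "move_arm", "data": {
  "rows": "-37 -5 2 9 1; -37 1 3 10 1; -36 7 2 9 1; -35 13 2 10 1; -32 19 2 9 1; -29 24 3 10 1; -24 28 2 9 1; -19 31 2 9 1; -14.5 34.5 2.5 10 1; 0 0 0 0 1"
}}

```text
time_s: 47.02
tcp_pos: [0.2181, -0.4201, 0.3961]
eef_rot: [[0.763, -0.646, -0.001], [-0.646, -0.763, 0.003], [-0.003, -0.002, -1.0]]
ft_force: [0.7, 0.2, -0.5]
width: 1.002
```

```bash
python3 -c "
from h import *
st();c=look('t13')
h=cv2.cvtColor(c['color'],cv2.COLOR_BGR2HSV); m=cv2.inRange(h,(12,110,70),(28,255,255))
for q in comps(m,200): 
  cen,hs=disc(c,m,q[2],.007,.014)
  print(q[1:],cen.round(4),[(x[0],x[1].round(4),np.degrees(np.arctan2(*(x[1]-cen[:2])[::-1])).round(1)) for x in hs])
zoom(c,250,100,330,180,8,'pics/t13p.png')"
```

```text
47.02 [ 0.2181 -0.4201  0.3961] jaw -40.27 tilt [-0.001   0.0032] F [ 0.7  0.2 -0.5] w 92.2 q6 -0.65
sp [271.0, 215.1] [ 0.4989 -0.2094] [(np.int32(113), np.float64(0.0)), (np.int32(49), np.float64(16.8))]
([287.5, 148.4], [271, 132, 34, 33]) [ 0.6232 -0.2411  0.007 ] [(np.int32(92), array([ 0.6213, -0.2415]), np.float64(-167.1)), (np.int32(39), array([ 0.6242, -0.2206]), np.float64(87.1)), (np.int32(10), array([ 0.6413, -0.2474]), np.float64(-19.3)), (np.int32(9), array([ 0.6101, -0.2565]), np.float64(-130.3))]
([553.6, 160.7], [542, 139, 24, 43]) [ 0.5849 -0.7355  0.007 ] []
([86.6, 161.2], [53, 152, 66, 19]) [0.6037 0.1484 0.007 ] [(np.int32(373), array([0.6014, 0.1474]), np.float64(-155.7))]
([67.7, 182.2], [29, 158, 81, 45]) [0.5719 0.163  0.007 ] [(np.int32(528), array([0.5967, 0.1423]), np.float64(-39.9)), (np.int32(371), array([0.5385, 0.1746]), np.float64(160.8)), (np.int32(41), array([0.5791, 0.2009]), np.float64(79.3)), (np.int32(39), array([0.5543, 0.1426]), np.float64(-130.8))]
([215.4, 174.0], [198, 158, 33, 31]) [ 0.5788 -0.1065  0.007 ] [(np.int32(108), array([ 0.5875
[... 315 characters left out ...]
 np.float64(-57.3))]
([484.4, 196.4], [459, 180, 55, 36]) [ 0.521  -0.6013  0.007 ] [(np.int32(39), array([ 0.523 , -0.6034]), np.float64(-45.1))]
([53.8, 222.2], [14, 198, 83, 53]) [0.4955 0.178  0.007 ] [(np.int32(414), array([0.5288, 0.1528]), np.float64(-37.2)), (np.int32(300), array([0.4592, 0.1959]), np.float64(153.7)), (np.int32(225), array([0.468 , 0.1327]), np.float64(-121.4)), (np.int32(34), array([0.5166, 0.2148]), np.float64(60.3))]
([355.0, 259.5], [328, 228, 62, 64]) [ 0.4117 -0.3654  0.007 ] [(np.int32(1090), array([ 0.4094, -0.3746]), np.float64(-104.0)), (np.int32(12), array([ 0.3736, -0.3605]), np.float64(172.7)), (np.int32(10), array([ 0.4556, -0.3506]), np.float64(18.6))]
```

View pics/t13f.png

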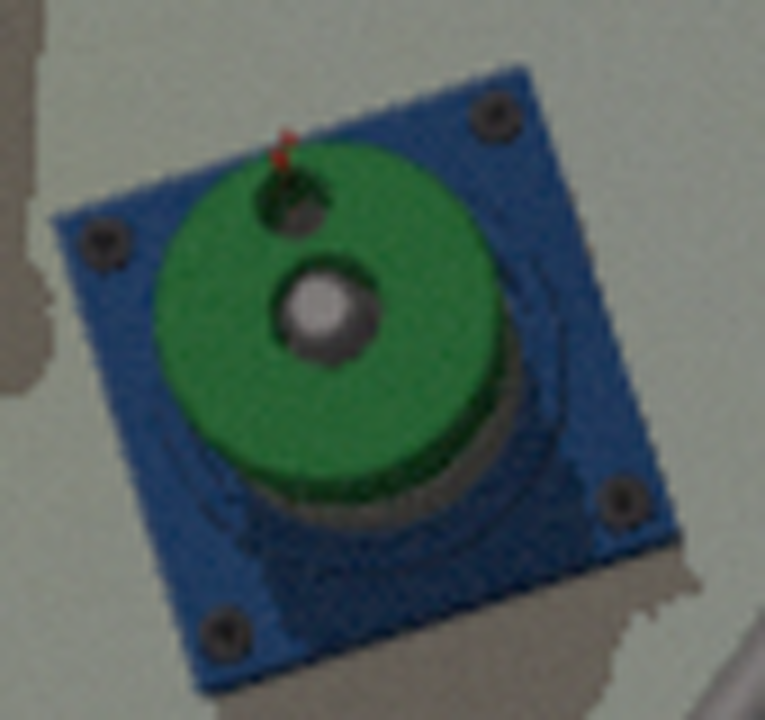

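View pics/t13p.png

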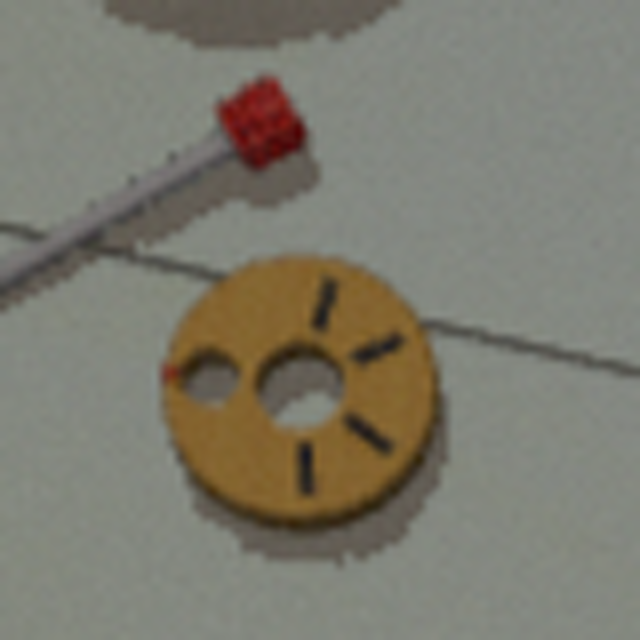

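```bash
python3 -c "
from h import *
plan([(.40,-.38,.40,-60),(.6237,-.2406,.36,-75),(.6237,-.2406,.215,-75)],1)"
```

```text
28 -37 -1 5 1; 25 -39 -1 5 1; 22 -41 -1 5 1; 17.5 -42.5 -0.6 4.9 1 |; -1 -44 7 2 1; -3 -44 6 3 1; -6 -43 7 2 1; -7 -44 7 3 1; -9 -43 6 2 1; -10.3 -42.3 7 3 1 |; 0 0 48 0 1; 0 0 49 0 1; 0 0 48 0 1 |
```

>>> {"op": "move_arm", "data": {
  "rows": "28 -37 -1 5 1; 25 -39 -1 5 1; 22 -41 -1 5 1; 17.5 -42.5 0 5 1; -1 -44 7 2 1; -3 -44 6 3 1; -6 -43 7 2 1; -7 -44 7 3 1; -9 -43 6 2 1; -10.5 -42.5 7 3 1; 0 0 0 0 1; 0 0 0 0 1"
}}

```text
time_s: 48.58
tcp_pos: [0.6244, -0.2398, 0.3605]
eef_rot: [[0.26, -0.966, -0.001], [-0.966, -0.26, 0.0], [-0.001, 0.001, -1.0]]
ft_force: [0.1, -0.4, -0.4]
width: 1.004
```

>>> {"op": "move_arm", "data": {
  "rows": "0 0 48 0 1; 0 0 48 0 1; 0 0 40 0 1; 0 0 0 0 1; 0 0 0 0 1; 0 0 0 0 1; 0 0 0 0 1"
}}

```text
time_s: 49.45
tcp_pos: [0.6251, -0.2409, 0.2272]
eef_rot: [[0.258, -0.966, 0.003], [-0.966, -0.258, -0.002], [0.002, -0.002, -1.0]]
ft_force: [-0.0, -0.5, 0.2]
width: 1.001
```

```bash
python3 -c "
from h import *
st();plan([(.6237,-.2406,.193,-75)],1)
c=cap('scene');zoom(c,230,120,370,240,5,'pics/s14.png')"
```

```text
49.45 [ 0.6251 -0.2409  0.2272] jaw -75.07 tilt [ 0.0026 -0.0017] F [-0.  -0.5  0.2] w 92.1 q6 0.76
-0.7 1.3 34.2 -0.1 1 |
```

View pics/s14.png

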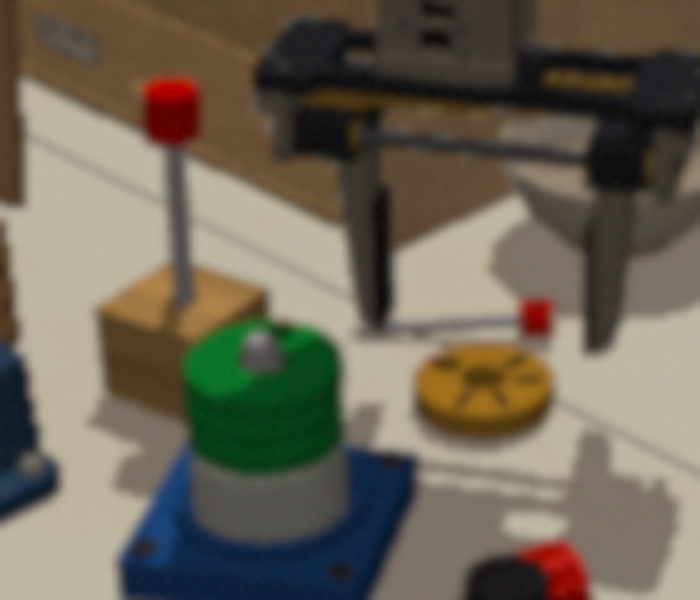

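>>> {"op": "move_arm", "data": {
  "rows": "-0.5 1 15 0 1; 0 0 12 0 1; 0 0 6 0 1; 0 0 0 0 1; 0 0 0 0 1; 0 0 0 0 0; 0 0 0 0 0; 0 0 0 0 0; 0 0 0 0 0; 0 0 0 0 0; 0 0 0 0 0"
}}

```text
time_s: 50.88
tcp_pos: [0.6235, -0.2404, 0.1922]
eef_rot: [[0.258, -0.966, 0.0], [-0.966, -0.258, -0.0], [0.0, -0.0, -1.0]]
ft_force: [-0.3, -0.9, -0.4]
width: 0.682
```

```bash
python3 -c "
from h import *
st();b=bearing(bot.sense()['eef_rot']);p=bot.sense()['tcp_pos'];plan([(p[0],p[1],.38,b),(.485,-.2172,.38,b-65.1)],0)"
```

```text
50.88 [ 0.6235 -0.2404  0.1922] jaw -75.07 tilt [ 0.0001 -0.0001] F [-0.3 -0.9 -0.4] w 62.8 q6 0.76
0 0 -47 0 0; 0 0 -47 0 0; 0 0 -47 0 0; 0 0 -46.8 0 0 |; -8 18 0 9 0; -6 20 0 10 0; -2 20 0 9 0; 2 19 0 9 0; 4 20 0 10 0; 8 19 0 9 0; 10.2 16.8 0 9.1 0 |
```

>>> {"op": "move_arm", "data": {
  "rows": "0 0 -20 0 0; 0 0 -55 0 0; 0 0 -55 0 0; 0 0 -58 0 0; -8 18 0 9 0; -6 20 0 10 0; -2 20 0 9 0; 2 19 0 9 0; 4 20 0 10 0; 8 19 0 9 0; 10 17 0 9 0; 0 0 0 0 0"
}}

```text
time_s: 52.38
tcp_pos: [0.4842, -0.2165, 0.381]
eef_rot: [[-0.766, -0.642, 0.0], [-0.642, 0.766, -0.0], [-0.0, -0.0, -1.0]]
ft_force: [0.2, 0.4, -2.7]
width: 0.684
```

>>> {"op": "move_arm", "data": {
  "rows": "0 0 0 0 0; 0 0 0 0 0; 0 0 0 0 0"
}}

```text
time_s: 52.75
tcp_pos: [0.4853, -0.2169, 0.3802]
eef_rot: [[-0.766, -0.642, 0.0], [-0.642, 0.766, 0.0], [-0.0, -0.0, -1.0]]
ft_force: [-0.5, 0.2, -3.1]
width: 0.685
```

```bash
python3 -c "
from h import *
st();plan([(.485,-.2172,.32,-140.1)],0)
c=cap('scene');zoom(c,210,60,350,200,4,'pics/s15.png')"
```

```text
52.75 [ 0.4853 -0.2169  0.3802] jaw -140.02 tilt [0.0001 0.    ] F [-0.5  0.2 -3.1] w 63.0 q6 1.8
0 0 30 0 0; 0.4 0 30.2 0.1 0 |
```

View pics/s15.png

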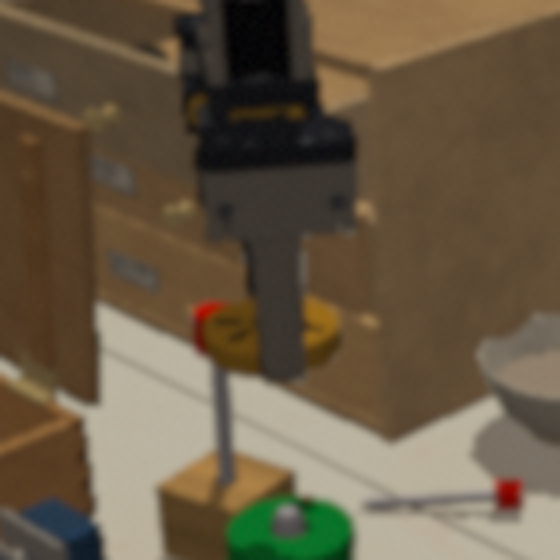

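>>> {"op": "move_arm", "data": {
  "rows": "0 0 25 0 0; 0 0 25 0 0; 0 0 15 0 0; 0 0 5 0 0; 0 0 0 0 0; 0 0 8 0 0; 0 0 8 0 0; 0 0 6 0 0; 0 0 3 0 0; 0 0 0 0 0; 0 0 0 0 0"
}}

```text
time_s: 54.18
tcp_pos: [0.485, -0.2169, 0.2854]
eef_rot: [[-0.767, -0.642, 0.0], [-0.642, 0.767, -0.0], [-0.0, -0.0, -1.0]]
ft_force: [0.0, -0.2, -2.7]
width: 0.683
```

```bash
python3 -c "
from h import *
st()"
```

```text
54.17 [ 0.485  -0.2169  0.2854] jaw -140.07 tilt [ 0.0004 -0.0003] F [ 0.  -0.2 -2.7] w 62.8 q6 1.8
```

>>> {"op": "move_arm", "data": {
  "rows": "0 0 2 0 0; 0 0 1.5 0 0; 0 0 0 0 0; 0 0 0 0 0"
}}

```text
time_s: 54.68
tcp_pos: [0.485, -0.2169, 0.2822]
eef_rot: [[-0.767, -0.642, 0.0], [-0.642, 0.767, -0.0], [-0.0, -0.0, -1.0]]
ft_force: [-1.4, 1.1, 2.7]
width: 0.685
```

>>> {"op": "move_arm", "data": {
  "rows": "0 0 0 0 1; 0 0 0 0 1; 0 0 0 0 1; 0 0 0 0 1; 0 0 -30 0 1; 0 0 -50 0 1; 0 0 -50 0 1; 0 0 -20 0 1; 0 0 0 0 1"
}}

```text
time_s: 55.8
tcp_pos: [0.4853, -0.2171, 0.4336]
eef_rot: [[-0.767, -0.642, 0.003], [-0.642, 0.767, -0.003], [-0.001, -0.004, -1.0]]
ft_force: [0.0, 0.0, -0.6]
width: 1.001
```

```bash
python3 -c "
from h import *
st();plan([(.22,-.42,.42,-110)],1)"
```

```text
55.8 [ 0.4853 -0.2171  0.4336] jaw -140.07 tilt [ 0.0033 -0.0025] F [ 0.   0.  -0.6] w 92.1 q6 1.8
48 2 2 -4 1; 47 5 2 -5 1; 47 10 2 -4 1; 46 13 2 -4 1; 45 16 2 -4 1; 44 19 2 -5 1; 41.5 22.4 1.6 -4.1 1 |
```

>>> {"op": "move_arm", "data": {
  "rows": "48 2 2 -4 1; 47 5 2 -5 1; 47 10 2 -4 1; 46 13 2 -4 1; 45 16 2 -4 1; 44 19 2 -5 1; 41.5 22.5 1.5 -4 1; 0 0 0 0 1; 0 0 0 0 1"
}}

```text
time_s: 56.92
tcp_pos: [0.2198, -0.4193, 0.4169]
eef_rot: [[-0.344, -0.939, -0.0], [-0.939, 0.344, 0.003], [-0.002, 0.001, -1.0]]
ft_force: [0.2, 0.0, -0.4]
width: 0.998
```

```bash
python3 -c "
from h import *
st();t=look('t16');s=cap('scene');zoom(s,230,120,370,240,5,'pics/s16.png')
a=comps(masks(t)['red'],10);b=comps(masks(s)['red'],10);print(a);print(b)
zoom(t,185,140,245,200,10,'pics/t16s.png')"
```

```text
56.92 [ 0.2198 -0.4193  0.4169] jaw -110.12 tilt [-0.      0.0025] F [ 0.2  0.  -0.4] w 91.8 q6 0.58
[(np.int32(69), [282.4, 115.2], [278, 110, 10, 11]), (np.int32(202), [200.1, 153.5], [192, 146, 18, 18]), (np.int32(351), [344.9, 218.6], [333, 207, 24, 24])]
[(np.int32(112), [341.6, 235.2], [334, 229, 14, 15])]
```

View pics/t16f.png

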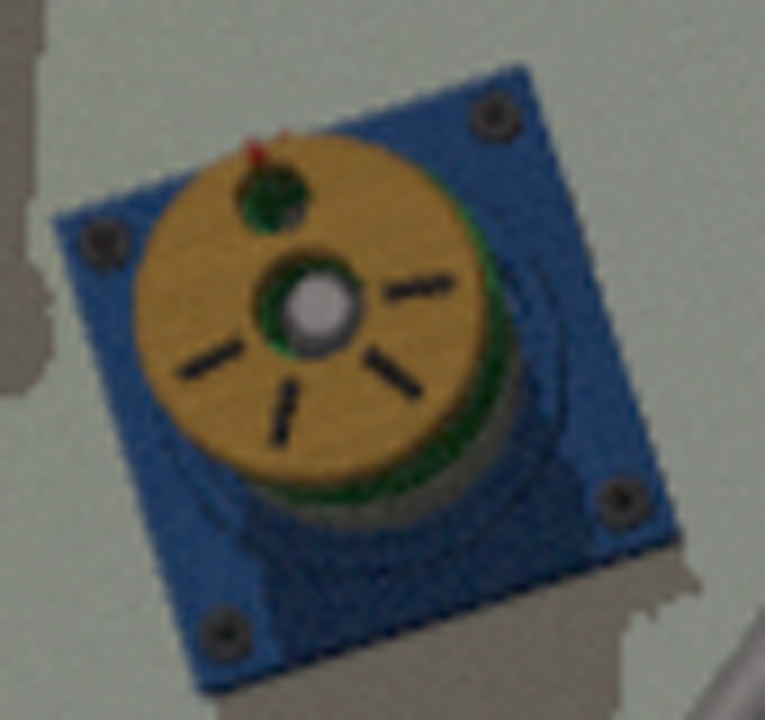

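View pics/s16.png

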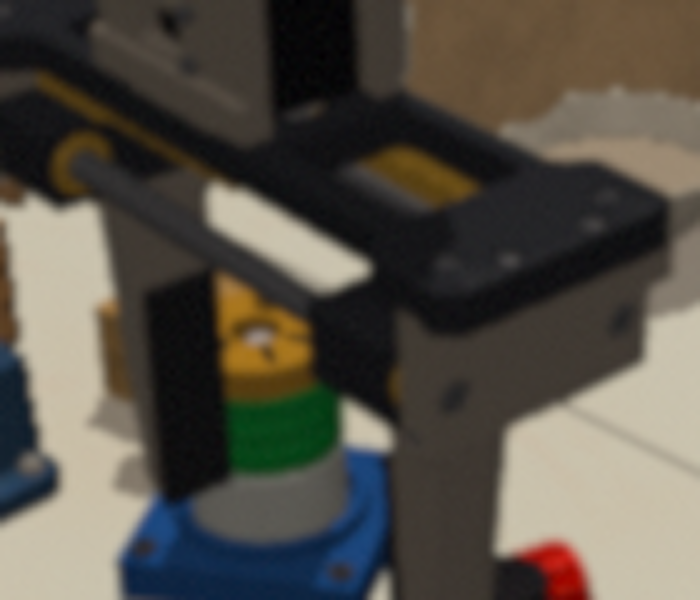

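View pics/t16s.png

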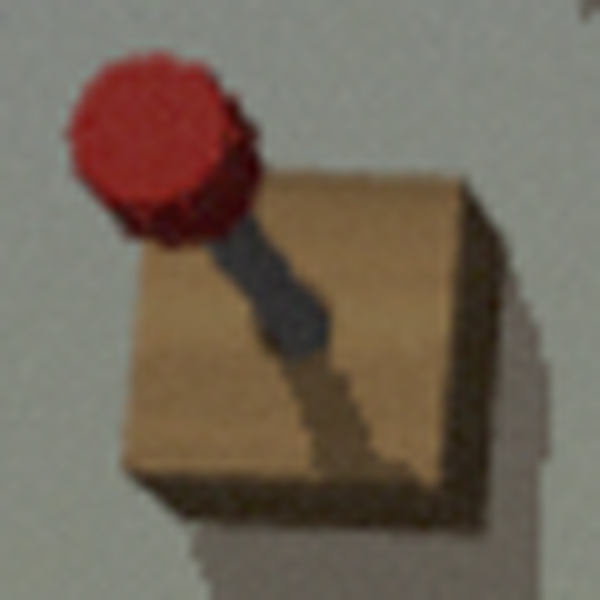

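```bash
python3 -c "
from h import *
t=cap('top')
f=lambda P,k=9,o=(235,180):(np.array(P,float)+.5)/k-.5+np.array(o)
p=ray(t,f([(310,309),(273,200),(257,155)]),.104); print(p)
d=p[1:]-p[0];print(np.degrees(np.arctan2(d[:,1],d[:,0])),np.linalg.norm(d,axis=1))
print('bore c',ray(t,f([(308,303)]),.104))
print('head top c',ray(t,f([(147,140)],10,(185,140)),.148),'base',ray(t,f([(301,325)],10,(185,140)),.046))
# block top corners
print(ray(t,f([(150,170),(463,178),(440,480),(125,468)],10,(185,140)),.046))
print(ray(t,f([(150,170),(463,178),(440,480),(125,468)],10,(185,140)),.046).mean(0))
import glob
"
python3 - <<'E'
import sys; sys.path.insert(0,'.')
import os; os.chdir('.')
from h import *
t=cap('top'); s=cap('scene')
img=cv2.imread('pics/s14.png'); h=cv2.cvtColor(img,cv2.COLOR_BGR2HSV)
m=(((h[...,0]<6)|(h[...,0]>172))&(h[...,1]>150)&(h[...,2]>60)).astype(np.uint8)*255
for q in comps(m,300): print(q)
q=[q for q in comps(m,300) if q[1][0]<250][0]; uv=(np.array(q[1])+.5)/5-.5+[230,120]; print(uv,tri(t,(200.1,153.5),s,uv))
E
```

```text
[[ 0.4834739  -0.21657917  0.104     ]
 [ 0.50374493 -0.21002366  0.104     ]
 [ 0.51217152 -0.20716789  0.104     ]]
[17.920858   18.15673245] [0.02130468 0.03020142]
bore c [[ 0.48458476 -0.21622651  0.104     ]]
head top c [[ 0.57558655 -0.11219653  0.148     ]] base [[ 0.57121259 -0.11473829  0.046     ]]
[[ 0.60045427 -0.08749842  0.046     ]
 [ 0.59735947 -0.14327382  0.046     ]
 [ 0.54237595 -0.13954497  0.046     ]
 [ 0.54614891 -0.08403942  0.046     ]]
[ 0.57158465 -0.11358916  0.046     ]
(np.int32(3094), [171.2, 110.5], [142, 79, 57, 66])
(np.int32(814), [535.9, 316.2], [522, 301, 29, 33])
(np.int32(2576), [557.8, 570.5], [518, 543, 69, 57])
[263.84 141.7 ] (array([ 0.57848228, -0.11081004,  0.13786733]), np.float64(0.0005659873806335078))
```

```bash
python3 -c "
from h import *
t=cv2.imread('pics/top0.png');s=cv2.imread('pics/scene0.png')
cv2.imwrite('pics/lt.png',cv2.resize(t[60:300,0:260],None,fx=3,fy=2.5));cv2.imwrite('pics/ls.png',cv2.resize(s[50:250,100:320],None,fx=3,fy=3))"
```

```text
(no output)
```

View pics/lt.png

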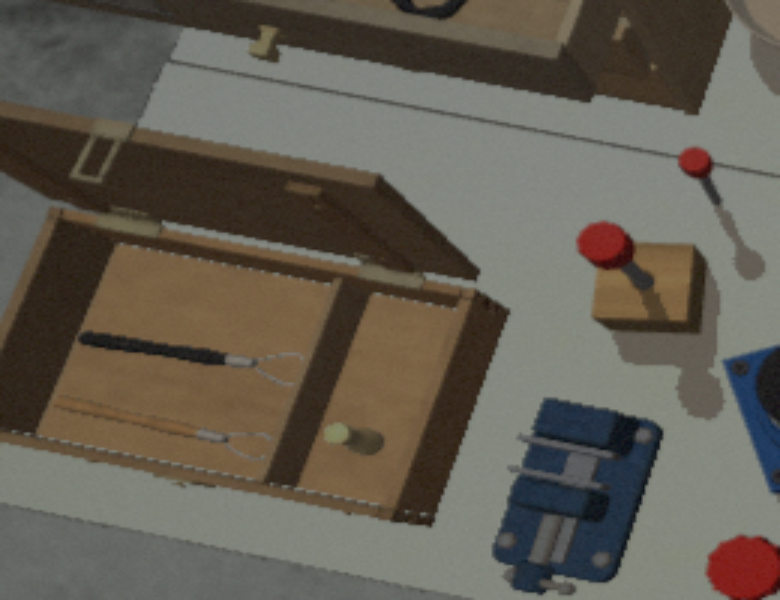

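View pics/ls.png

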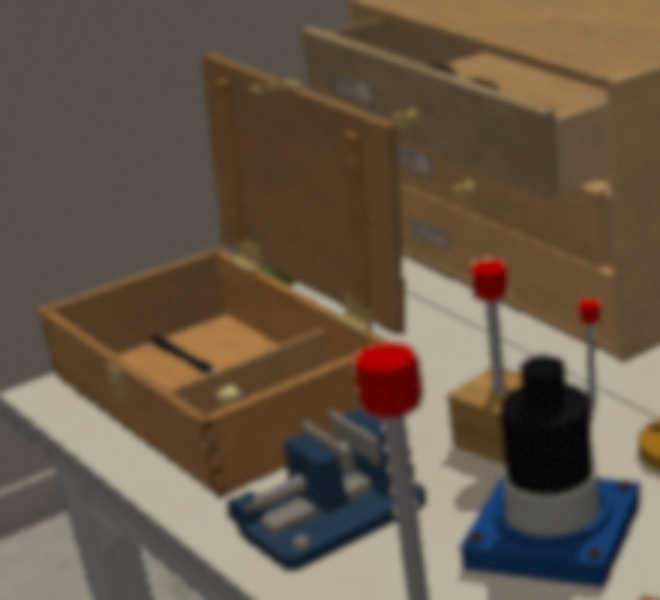

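```bash
python3 -c "
from h import *
t=cap('top');s=cap('scene')
print('lid',tri(t,(126.7,131.2),s,(232.7,92.7)))
print('lidbase',ray(t,(158,170),.07))
print('drawer',tri(t,(562/3,60+53/2.5),s,(285,86)),tri(t,(592/3,60+100/2.5),s,(285,112)))
plan([(.572,-.1133,.42,-150)],1)
plan([(.572,-.1133,.42,30)],1)
"
```

```text
lid (array([ 0.58677704, -0.03049743,  0.23225521]), np.float64(0.0016626136610943675))
lidbase [[ 0.57148182 -0.02222398  0.07      ]]
drawer (array([ 0.65734679, -0.11762547,  0.23934607]), np.float64(0.004095745042452452)) (array([ 0.65236054, -0.11740667,  0.18123683]), np.float64(0.003489740747159776))
-41 -23 0 4 1; -42 -19 0 4 1; -44 -17 -1 4 1; -44 -14 0 4 1; -46 -10 0 4 1; -46 -7 0 4 1; -46 -4 0 4 1; -47 -1 0 4 1; -46 2 -1 4 1; -46.7 6 0.2 4 1 |
-27 -15 0 -9 1; -25 -19 0 -10 1; -20 -23 0 -9 1; -17 -26 0 -9 1; -13 -29 -1 -10 1; -8 -30 0 -9 1; -2 -31 0 -9 1; 2 -31 0 -10 1; 7 -30 0 -9 1; 13 -29 0 -9 1; 16 -26 0 -10 1; 21 -23 0 -9 1; 24 -20 -1 -9 1; 27 -15 0 -10 1; 29.2 -11.1 0.2 -9 1 |
```

```bash
python3 -c "
from h import *
plan([(.42,-.30,.45,-70),(.578,-.1115,.45,-45),(.578,-.1115,.335,-45)],1)
"
```

```text
-36 -29 -6 -8 1; -32 -35 -7 -8 1; -26 -38 -6 -8 1; -21 -41 -6 -8 1; -15.5 -44.4 -6.8 -8 1 |; -25 -43 0 -5 1; -20 -44 0 -5 1; -17 -46 0 -5 1; -13 -48 0 -5 1; -8.6 -48.3 0 -5 1 |; 0 0 38 0 1; 0 0 39 0 1; 0 -0.1 38 0 1 |
```

>>> {"op": "move_arm", "data": {
  "rows": "-36 -29 -6 -8 1; -32 -35 -7 -8 1; -26 -38 -6 -8 1; -21 -41 -6 -8 1; -15.5 -44.5 -7 -8 1; -25 -43 0 -5 1; -20 -44 0 -5 1; -17 -46 0 -5 1; -13 -48 0 -5 1; -8.5 -48 0 -5 1; 0 0 0 0 1; 0 0 0 0 1"
}}

```text
time_s: 58.78
tcp_pos: [0.5775, -0.1126, 0.4501]
eef_rot: [[0.706, -0.708, -0.001], [-0.708, -0.706, -0.0], [-0.0, 0.001, -1.0]]
ft_force: [-0.1, -0.4, -0.8]
width: 0.999
```

>>> {"op": "move_arm", "data": {
  "rows": "0 0 40 0 1; 0 0 35 0 1; 0 0 25 0 1; 0 0 0 0 1; 0 0 0 0 1; 0 0 0 0 1; 0 0 0 0 1"
}}

```text
time_s: 59.65
tcp_pos: [0.5779, -0.1128, 0.3514]
eef_rot: [[0.706, -0.708, 0.002], [-0.708, -0.706, -0.001], [0.002, -0.001, -1.0]]
ft_force: [0.1, 0.5, -0.7]
width: 1.001
```

```bash
python3 -c "
from h import *
st();plan([(.578,-.1115,.318,-45)],1)
c=cap('scene');zoom(c,200,60,340,200,5,'pics/s17.png');c=cap('top');zoom(c,150,60,310,220,4,'pics/t17.png')"
```

```text
59.65 [ 0.5779 -0.1128  0.3514] jaw -45.08 tilt [ 0.0018 -0.0008] F [ 0.1  0.5 -0.7] w 92.1 q6 0.39
-0.8 -0.9 33.4 -0.1 1 |
```

View pics/s17.png

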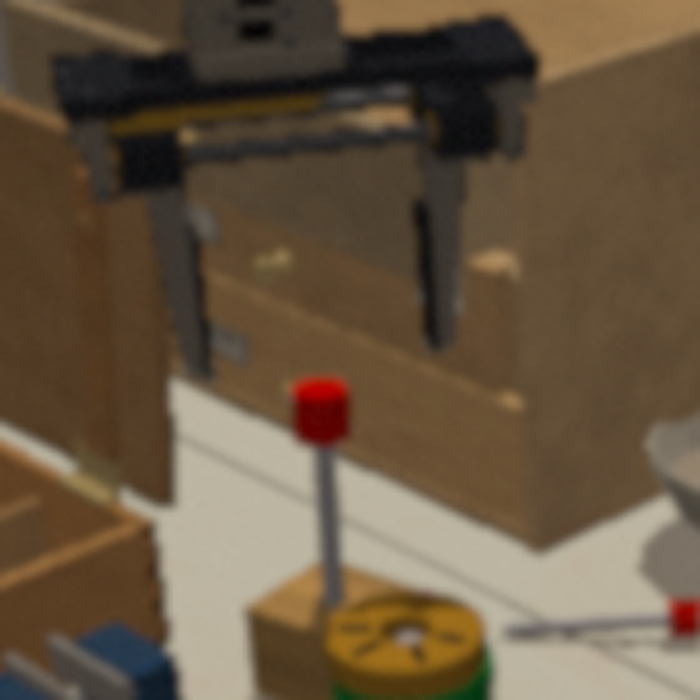

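View pics/t17.png

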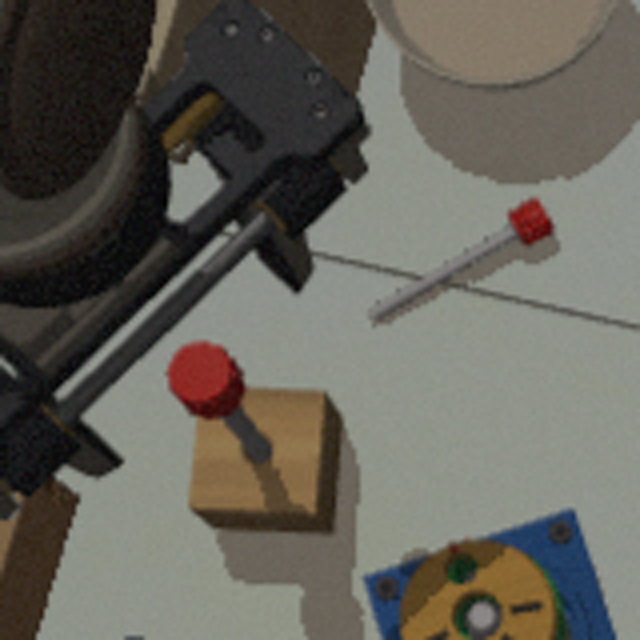

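>>> {"op": "move_arm", "data": {
  "rows": "-1 2 15 0 1; 0 0 10 0 1; 0 0 7 0 1; 0 0 0 0 1; 0 0 0 0 1; 0 0 0 0 0; 0 0 0 0 0; 0 0 0 0 0; 0 0 0 0 0; 0 0 0 0 0; 0 0 0 0 0; 0 0 0 0 0"
}}

```text
time_s: 61.25
tcp_pos: [0.5755, -0.1133, 0.3182]
eef_rot: [[0.706, -0.708, -0.0], [-0.708, -0.706, 0.0], [-0.0, 0.0, -1.0]]
ft_force: [0.7, 0.1, 0.3]
width: 0.274
```

>>> {"op": "move_arm", "data": {
  "rows": "0 0 0 0 0; 0 0 0 0 0; 0 0 0 0 0"
}}

```text
time_s: 61.62
tcp_pos: [0.5755, -0.1133, 0.3182]
eef_rot: [[0.706, -0.708, -0.0], [-0.708, -0.706, 0.0], [-0.0, 0.0, -1.0]]
ft_force: [-0.1, 0.6, 0.8]
width: 0.274
```

```bash
python3 -c "
from h import *
st()
c=cap('scene');zoom(c,200,60,340,200,5,'pics/s18.png');c=cap('top');zoom(c,150,60,310,220,4,'pics/t18.png')"
```

```text
61.62 [ 0.5755 -0.1133  0.3182] jaw -45.07 tilt [-0.0001  0.0001] F [-0.1  0.6  0.8] w 25.2 q6 0.39
```

View pics/s18.png

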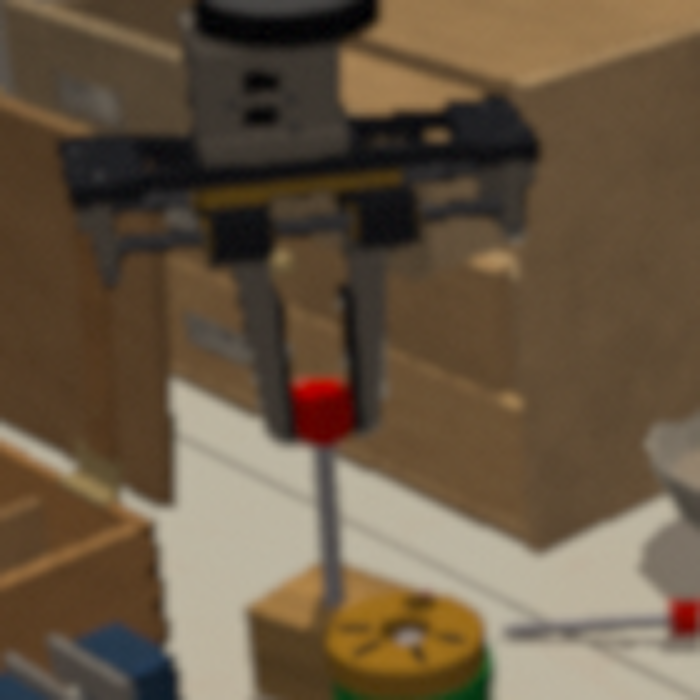

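View pics/t18.png

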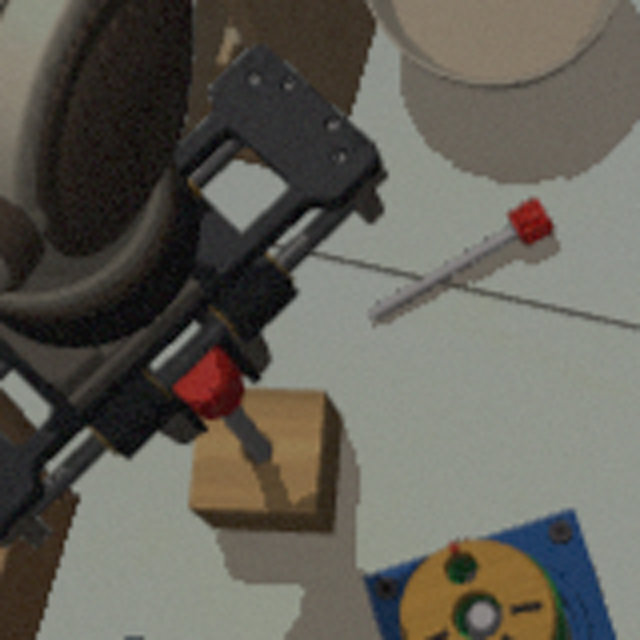

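```bash
cat >> h.py <<'E'
def tilt2(t,ta,tb,s,sa,sb):
    """axis direction from shank seen in two views (two image points each): intersect planes"""
    n=[]
    for c,a,b in((t,ta,tb),(s,sa,sb)):
        d=lambda u:np.array([(u[0]-c["cx"])/c["fx"],(u[1]-c["cy"])/c["fy"],1])@c["view"][:3,:3]
        n.append(np.cross(d(a),d(b)))
    v=np.cross(*n); v/=v[2]; return v
E
python3 -c "
from h import *
t=cap('top');s=cap('scene')
T=lambda x,y:np.array([(x+.5)/4-.5+150,(y+.5)/4-.5+60]); S=lambda x,y:np.array([(x+.5)/5-.5+200,(y+.5)/5-.5+60])
print(tilt2(t,T(236,415),T(259,450),s,S(325,450),S(335,600)))
zoom(t,190,140,230,185,14,'pics/t19.png');zoom(s,250,130,280,190,12,'pics/s19.png')
zoom(s,250,130,280,190,12,'pics/s19.png')
"
```

```text
[-0.23215971 -0.20026635  1.        ]
```

View pics/t19.png

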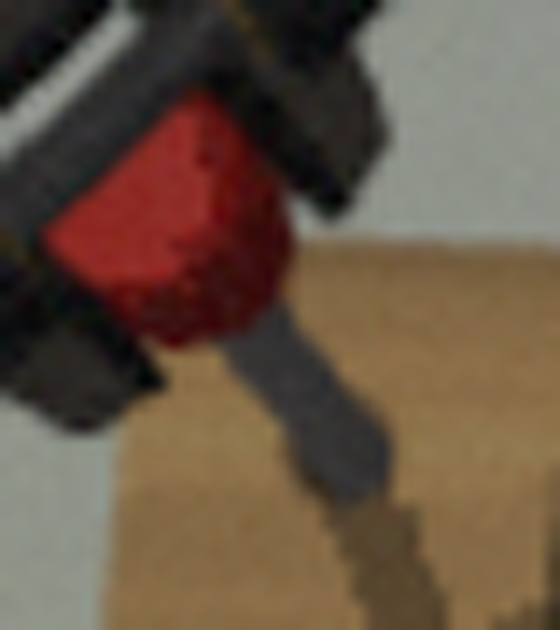

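View pics/s19.png

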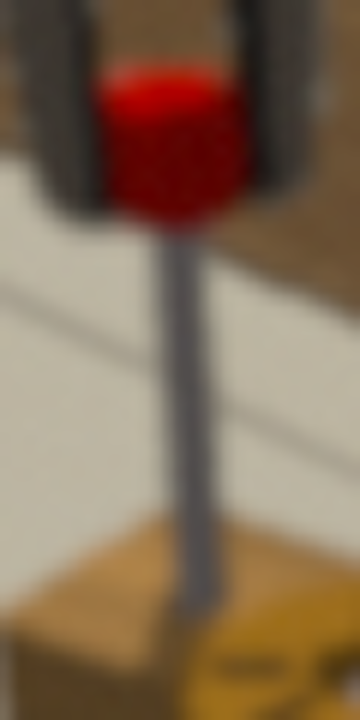

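```bash
python3 -c "
from h import *
t=cap('top');s=cap('scene')
T=lambda x,y:np.array([(x+.5)/14-.5+190,(y+.5)/14-.5+140]); S=lambda x,y:np.array([(x+.5)/12-.5+250,(y+.5)/12-.5+130])
b=ray(s,S(200,605),.046)[0]; h=ray(s,S(178,225),.124)[0]; print('scene',b,h,(h-b)[:2]/.078)
b2=ray(t,T(335,455),.046)[0]; print('top base',b2)
# predicted px of vertical line through base, at z=.136, in each view vs head centre
for c,bb in((t,b2),(s,b)): print(proj(c,[bb[0],bb[1],.148]),proj(c,[bb[0],bb[1],.124]))
print('head obs top centre', T(160,200), 'scene bottom',S(178,225),'scene top',S(170,85))
"
```

```text
scene [ 0.5717014  -0.11293309  0.046     ] [ 0.57500566 -0.11303694  0.124     ] [ 0.04236233 -0.00133142]
top base [ 0.57129955 -0.11263784  0.046     ]
[[199.48289555 156.16732664]] [[203.07887592 160.24863829]]
[[262.55312951 138.79412856]] [[263.44797509 148.871708  ]]
head obs top centre [200.96428571 153.82142857] scene bottom [264.375      148.29166667] scene top [263.70833333 136.625     ]
```

>>> {"op": "move_arm", "data": {
  "rows": "-1 1 0 0 0; -1 1 0 0 0; -1 1 0 0 0; -0.5 0.5 0 0 0; 0 0 0 0 0; 0 0 0 0 0"
}}

```text
time_s: 62.68
tcp_pos: [0.5708, -0.1134, 0.3184]
eef_rot: [[0.706, -0.708, 0.001], [-0.708, -0.706, -0.0], [0.001, -0.0, -1.0]]
ft_force: [1.7, -1.0, -0.8]
width: 0.272
```

```bash
python3 -c "
from h import *
st()
t=cap('top');s=cap('scene')
zoom(t,190,140,230,185,14,'pics/t20.png');zoom(s,250,130,280,190,12,'pics/s20.png')
"
```

```text
62.67 [ 0.5708 -0.1134  0.3184] jaw -45.08 tilt [ 0.0009 -0.0004] F [ 1.7 -1.  -0.8] w 25.1 q6 0.38
```

View pics/s20.png

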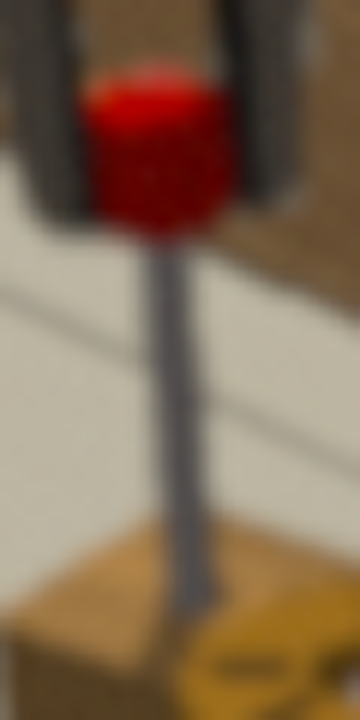

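```bash
python3 -c "
from h import *
s=cap('scene');S=lambda x,y:np.array([(x+.5)/12-.5+250,(y+.5)/12-.5+130])
b=ray(s,S(193,607),.046)[0]; h=ray(s,S(163,236),.124)[0]; print(b,h,(h-b)[:2]/.078)"
```

```text
[ 0.57044743 -0.11221058  0.046     ] [ 0.57001292 -0.1132869   0.124     ] [-0.00557075 -0.01379895]
```

>>> {"op": "move_arm", "data": {
  "rows": "0 0 -10 0 0; 0 0 -20 0 0; 0 0 -30 0 0; 0 0 -40 0 0; 0 0 -40 0 0; 0 0 0 0 0; 0 0 0 0 0; 0 0 0 0 0"
}}

```text
time_s: 63.82
tcp_pos: [0.5702, -0.1131, 0.456]
eef_rot: [[0.706, -0.708, -0.004], [-0.708, -0.706, 0.002], [-0.004, 0.002, -1.0]]
ft_force: [0.3, 0.4, -1.3]
width: 0.272
```

```bash
python3 -c "
from h import *
st();plan([(.505,-.2115,.46,-45)],0)
t=cap('top');s=cap('scene')
zoom(t,150,100,310,260,4,'pics/t21.png');zoom(s,230,40,330,200,5,'pics/s21.png')
"
```

```text
63.83 [ 0.5702 -0.1131  0.456 ] jaw -45.07 tilt [-0.004   0.0017] F [ 0.3  0.4 -1.3] w 25.0 q6 0.38
8 39 -1 0 0; 8 38 -2 0 0; 7.6 38.6 -1 -0.1 0 |
```

View pics/s21.png

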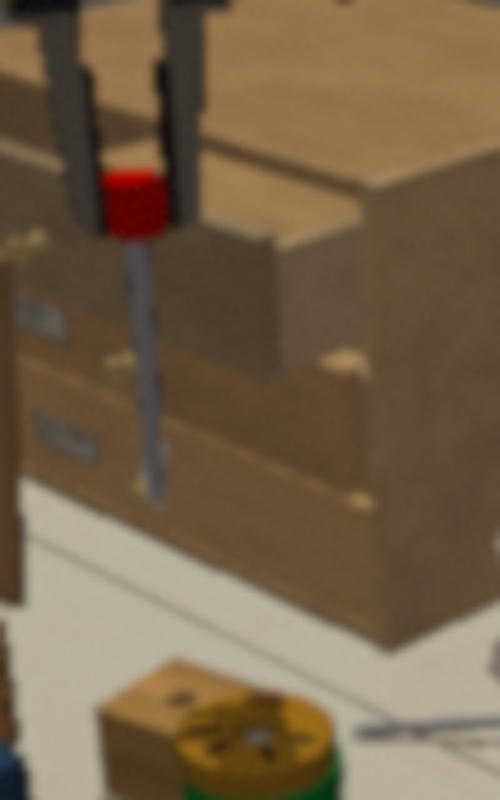

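View pics/t21.png

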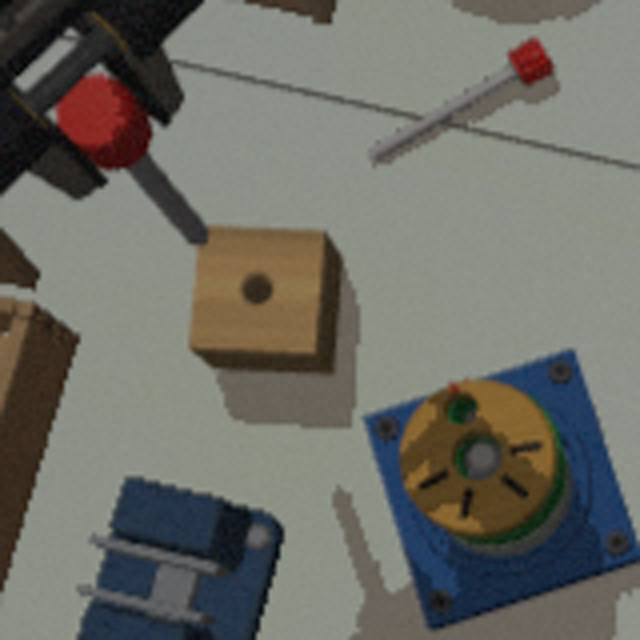

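```bash
python3 -c "
from h import *
t=cap('top');s=cap('scene')
T=lambda x,y:np.array([(x+.5)/4-.5+150,(y+.5)/4-.5+100]); S=lambda x,y:np.array([(x+.5)/5-.5+230,(y+.5)/5-.5+40])
print('tip',tri(t,T(203,239),s,S(157,502)))
print('headbase',tri(t,T(132,158),s,S(138,237)))
print('head c',tri(t,T(103,122),s,S(136,205)))
print('hole on plate top: top',ray(t,T(461,407),.104))
st()
print(proj(t,[.5702,-.1131,.1436]),T(203,239),proj(s,[.5702,-.1131,.1436]),S(157,502))
"
```

```text
tip (array([ 0.56579681, -0.1136923 ,  0.14778711]), np.float64(0.0009707619215907099))
headbase (array([ 0.56099383, -0.11917797,  0.26671549]), np.float64(0.00034957632444411983))
head c (array([ 0.57077937, -0.11188017,  0.2757864 ]), np.float64(0.0004683386465541062))
hole on plate top: top [[ 0.50441644 -0.21000547  0.104     ]]
64.03 [ 0.5705 -0.1133  0.4572] jaw -45.08 tilt [-0.0017  0.0008] F [-1.2 -0.7 -0.3] w 25.1 q6 0.38
[[200.43829622 157.5960423 ]] [200.375 159.375] [[262.37205779 140.93929295]] [261. 140.]
```

```bash
python3 -c "
from h import *
plan([(.508,-.2105,.456,-45),(.508,-.2105,.437,-45)],0)
"
```

```text
8 38 0 0 0; 8 37 1 0 0; 8.7 37.9 0.2 -0.1 0 |; 0 0 19 0 0 |
```

>>> {"op": "move_arm", "data": {
  "rows": "4 19 0 0 0; 8 38 0 0 0; 8 37 1 0 0; 5 19 0 0 0; 0 0 10 0 0; 0 0 9 0 0; 0 0 0 0 0; 0 0 0 0 0; 0 0 0 0 0; 0 0 0 0 0; 0 0 0 0 0"
}}

```text
time_s: 65.4
tcp_pos: [0.5083, -0.2108, 0.4384]
eef_rot: [[0.706, -0.708, 0.0], [-0.708, -0.706, -0.0], [0.0, -0.0, -1.0]]
ft_force: [-0.4, -0.5, -1.2]
width: 0.274
```

```bash
python3 -c "
from h import *
st()
t=cap('top');s=cap('scene')
zoom(t,230,160,310,240,8,'pics/t22.png');zoom(s,240,80,320,200,6,'pics/s22.png')
"
```

```text
65.4 [ 0.5083 -0.2108  0.4384] jaw -45.07 tilt [ 0.0003 -0.0002] F [-0.4 -0.5 -1.2] w 25.2 q6 0.17
```

View pics/s22.png

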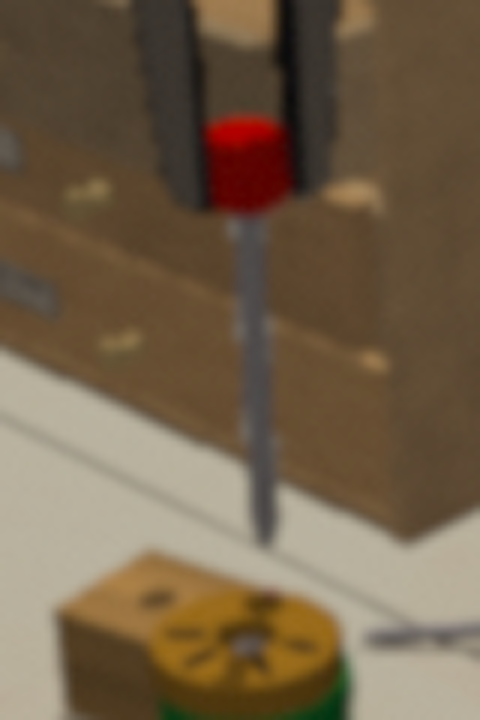

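View pics/t22.png

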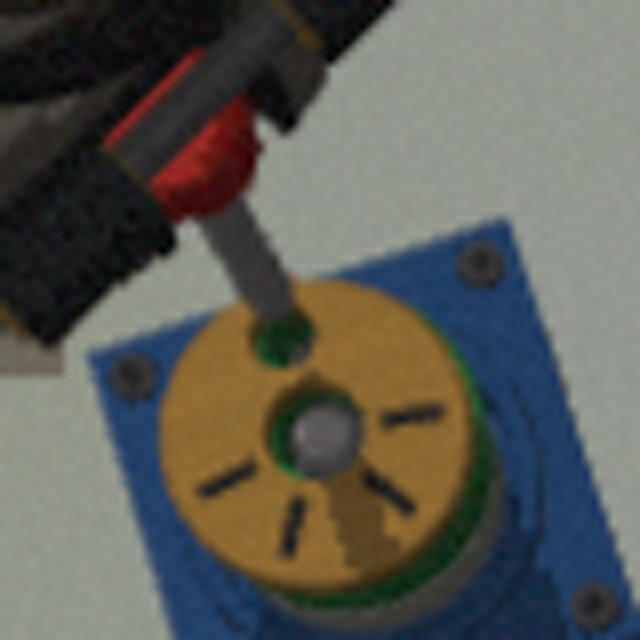

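```bash
python3 -c "
from h import *
t=cap('top');s=cap('scene')
T=lambda x,y:np.array([(x+.5)/8-.5+230,(y+.5)/8-.5+160]); S=lambda x,y:np.array([(x+.5)/6-.5+240,(y+.5)/6-.5+80])
print('tip',tri(t,T(277,319),s,S(264,546)))
ht=ray(t,T(283,339),.104)[0];hs=ray(s,S(264,601),.104)[0];print('hole top/scene',ht,hs)
for z in(.122,.126,.130): print(z,(ray(t,T(277,319),z)[0]-ht)[:2],(ray(s,S(264,546),z)[0]-hs)[:2])
"
```

```text
tip (array([ 0.50272286, -0.21188901,  0.12913373]), np.float64(0.00015365387066062618))
hole top/scene [ 0.50347666 -0.21010134  0.104     ] [ 0.50827785 -0.20653985  0.104     ]
0.122 [ 0.0006201  -0.00089572] [0.00518546 0.0022195 ]
0.126 [-0.00017594 -0.00136124] [-0.00080989 -0.002058  ]
0.13 [-0.00097197 -0.00182676] [-0.00680523 -0.0063355 ]
```

>>> {"op": "move_arm", "data": {
  "rows": "0.5 -0.5 6 0 0; 0 0 8 0 0; 0 0 6 0 0; 0 0 4 0 0; 0 0 3 0 0; 0 0 3 0 0; 0 0 0 0 0; 0 0 0 0 0"
}}

```text
time_s: 66.6
tcp_pos: [0.509, -0.2108, 0.4084]
eef_rot: [[0.706, -0.708, 0.0], [-0.708, -0.706, -0.0], [0.0, -0.0, -1.0]]
ft_force: [-0.4, 0.3, -1.6]
width: 0.269
```

```bash
python3 -c "
from h import *
st()
t=cap('top');s=cap('scene')
zoom(t,230,160,310,240,8,'pics/t23.png');zoom(s,240,80,320,200,6,'pics/s23.png')
"
```

```text
66.6 [ 0.509  -0.2108  0.4084] jaw -45.08 tilt [ 0.0003 -0.0002] F [-0.4  0.3 -1.6] w 24.7 q6 0.17
```

View pics/s23.png

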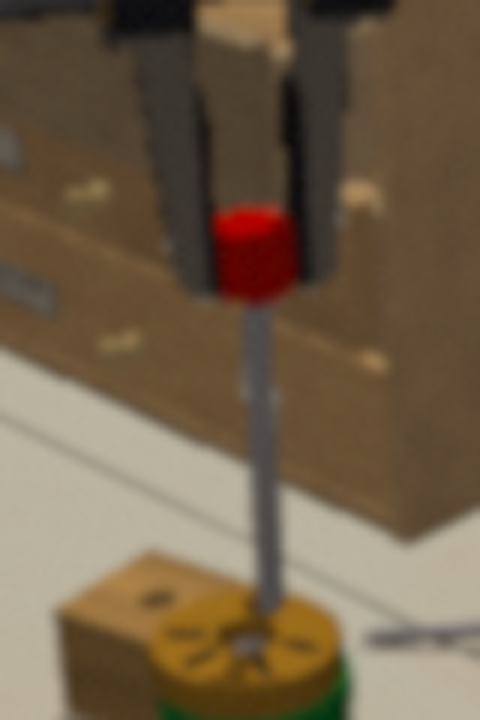

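View pics/t23.png

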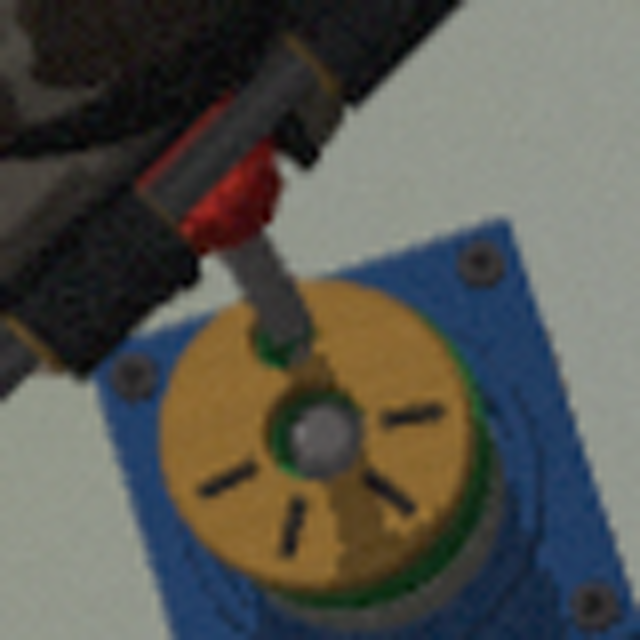

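>>> {"op": "move_arm", "data": {
  "rows": "0 0 3 0 0; 0 0 3 0 0; 0 0 3 0 0; 0 0 3 0 0; 0 0 0 0 0; 0 0 0 0 0"
}}

```text
time_s: 67.45
tcp_pos: [0.509, -0.2108, 0.3962]
eef_rot: [[0.706, -0.708, 0.0], [-0.708, -0.706, -0.0], [0.0, 0.0, -1.0]]
ft_force: [-0.2, 0.4, -0.5]
width: 0.272
```

>>> {"op": "move_arm", "data": {
  "rows": "0 0 3 0 0; 0 0 3 0 0; 0 0 3 0 0; 0 0 3 0 0; 0 0 0 0 0; 0 0 0 0 0"
}}

```text
time_s: 68.2
tcp_pos: [0.5089, -0.2108, 0.3842]
eef_rot: [[0.706, -0.708, -0.0], [-0.708, -0.706, -0.0], [-0.0, 0.0, -1.0]]
ft_force: [-0.0, -0.9, -1.3]
width: 0.273
```

>>> {"op": "move_arm", "data": {
  "rows": "0 0 3 0 0; 0 0 3 0 0; 0 0 3 0 0; 0 0 3 0 0; 0 0 0 0 0; 0 0 0 0 0"
}}

```text
time_s: 68.95
tcp_pos: [0.5089, -0.2108, 0.3721]
eef_rot: [[0.706, -0.708, -0.0], [-0.708, -0.706, 0.0], [-0.0, 0.0, -1.0]]
ft_force: [-1.5, -0.3, -1.1]
width: 0.276
```

```bash
python3 -c "
from h import *
st()
t=cap('top');s=cap('scene')
zoom(t,230,160,310,240,8,'pics/t24.png');zoom(s,240,80,320,200,6,'pics/s24.png')
"
```

```text
68.95 [ 0.5089 -0.2108  0.3721] jaw -45.07 tilt [-0.0002  0.0001] F [-1.5 -0.3 -1.1] w 25.4 q6 0.17
```

View pics/s24.png

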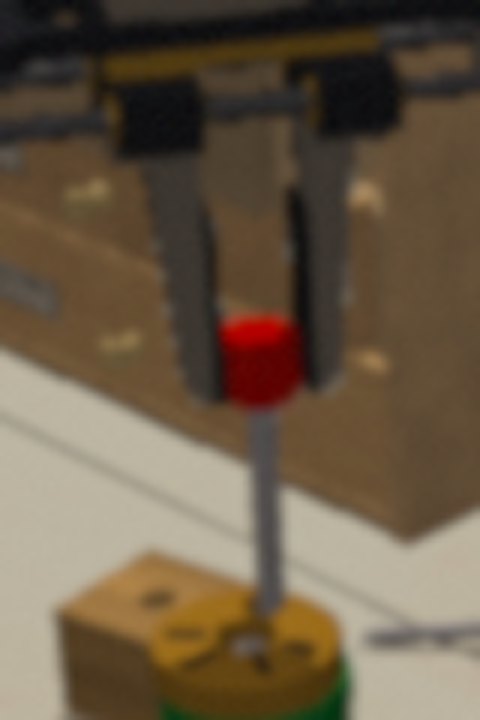

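View pics/t24.png

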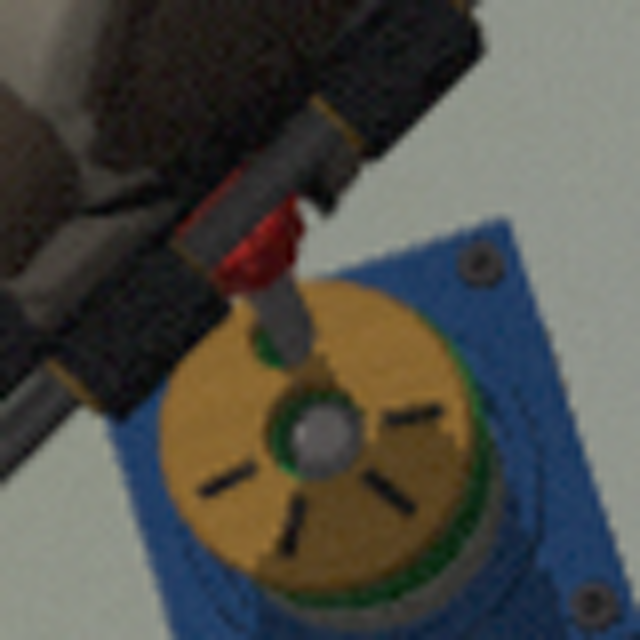

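>>> {"op": "move_arm", "data": {
  "rows": "-1 0.5 3 0 0; -1 0.5 3 0 0; 0 0 3 0 0; 0 0 3 0 0; 0 0 0 0 0; 0 0 0 0 0"
}}

```text
time_s: 69.8
tcp_pos: [0.5069, -0.2101, 0.3603]
eef_rot: [[0.706, -0.708, 0.0], [-0.708, -0.706, -0.0], [0.0, -0.0, -1.0]]
ft_force: [0.5, -0.7, -0.4]
width: 0.272
```

>>> {"op": "move_arm", "data": {
  "rows": "0 0 3 0 0; 0 0 3 0 0; 0 0 3 0 0; 0 0 3 0 0; 0 0 0 0 0; 0 0 0 0 0"
}}

```text
time_s: 70.55
tcp_pos: [0.5069, -0.2101, 0.3483]
eef_rot: [[0.706, -0.708, 0.0], [-0.708, -0.706, 0.0], [-0.0, -0.0, -1.0]]
ft_force: [-0.2, 0.0, 0.2]
width: 0.273
```

>>> {"op": "move_arm", "data": {
  "rows": "0 0 3 0 0; 0 0 3 0 0; 0 0 3 0 0; 0 0 3 0 0; 0 0 0 0 0; 0 0 0 0 0"
}}

```text
time_s: 71.3
tcp_pos: [0.5068, -0.2101, 0.3362]
eef_rot: [[0.706, -0.708, -0.0], [-0.708, -0.706, 0.0], [-0.0, 0.0, -1.0]]
ft_force: [-0.6, -0.2, -0.7]
width: 0.271
```

>>> {"op": "move_arm", "data": {
  "rows": "0 0 3 0 0; 0 0 3 0 0; 0 0 2 0 0; 0 0 2 0 0; 0 0 0 0 0; 0 0 0 0 0"
}}

```text
time_s: 72.05
tcp_pos: [0.5068, -0.2101, 0.3261]
eef_rot: [[0.706, -0.708, -0.0], [-0.708, -0.706, 0.0], [-0.0, 0.0, -1.0]]
ft_force: [-0.6, 0.6, -0.9]
width: 0.275
```

Tip is at about 14 mm, already inside the bore mouth.

>>> {"op": "move_arm", "data": {
  "rows": "0 0 2 0 0; 0 0 2 0 0; 0 0 2 0 0; 0 0 2 0 0; 0 0 0 0 0; 0 0 0 0 0"
}}

```text
time_s: 72.8
tcp_pos: [0.5068, -0.21, 0.318]
eef_rot: [[0.706, -0.708, -0.0], [-0.708, -0.706, 0.0], [-0.0, -0.0, -1.0]]
ft_force: [-2.1, -0.5, -2.3]
width: 0.275
```

>>> {"op": "move_arm", "data": {
  "rows": "0 0 1 0 0; 0 0 1 0 0; 0 0 1 0 0; 0 0 0 0 0; 0 0 0 0 0"
}}

```text
time_s: 73.42
tcp_pos: [0.5071, -0.2102, 0.316]
eef_rot: [[0.706, -0.708, 0.001], [-0.708, -0.706, -0.001], [0.001, -0.0, -1.0]]
ft_force: [-2.4, 0.5, 6.2]
width: 0.274
```

The pin stopped at TCP z 0.316, which is the bore bottom. Release and withdraw.

>>> {"op": "move_arm", "data": {
  "rows": "0 0 0 0 0.7; 0 0 0 0 0.7; 0 0 0 0 0.7; 0 0 0 0 0.7; 0 0 -30 0 0.7; 0 0 -50 0 0.7; 0 0 -40 0 0.7; 0 0 0 0 0.7"
}}

```text
time_s: 74.42
tcp_pos: [0.5075, -0.2105, 0.4394]
eef_rot: [[0.706, -0.708, 0.007], [-0.708, -0.706, -0.005], [0.008, -0.001, -1.0]]
ft_force: [0.1, -0.5, -0.5]
width: 0.698
```

```bash
python3 -c "
from h import *
st();plan([(.22,-.42,.44,-45)],0.7)"
```

```text
74.42 [ 0.5075 -0.2105  0.4394] jaw -45.07 tilt [ 0.0066 -0.0045] F [ 0.1 -0.5 -0.5] w 64.2 q6 0.17
-7 44 0 0 0.7; -7 44 0 0 0.7; -7 44 0 0 0.7; -6 44 0 0 0.7; -7 44 0 0 0.7; -7 44 0 0 0.7; -7 44 -1 0 0.7; -6.7 43.5 0.4 -0.1 0.7 |
```

>>> {"op": "move_arm", "data": {
  "rows": "-7 44 0 0 0.7; -7 44 0 0 0.7; -7 44 0 0 0.7; -6 44 0 0 0.7; -7 44 0 0 0.7; -7 44 0 0 0.7; -7 44 0 0 0.7; -7 44 0 0 0.7; 0 0 0 0 0.7; 0 0 0 0 0.7; 0 0 0 0 0.7"
}}

```text
time_s: 75.8
tcp_pos: [0.2196, -0.419, 0.4348]
eef_rot: [[0.707, -0.707, 0.0], [-0.707, -0.707, 0.001], [-0.001, -0.001, -1.0]]
ft_force: [-0.5, 0.8, 0.1]
width: 0.698
```

```bash
python3 -c "
from h import *
st()
t=cap('top');s=cap('scene')
zoom(t,225,160,325,260,7,'pics/t25.png');zoom(s,220,120,400,290,4,'pics/s25.png')
"
```

```text
75.8 [ 0.2196 -0.419   0.4348] jaw -44.98 tilt [0.0001 0.0008] F [-0.5  0.8  0.1] w 64.3 q6 -0.56
```

View pics/s25.png

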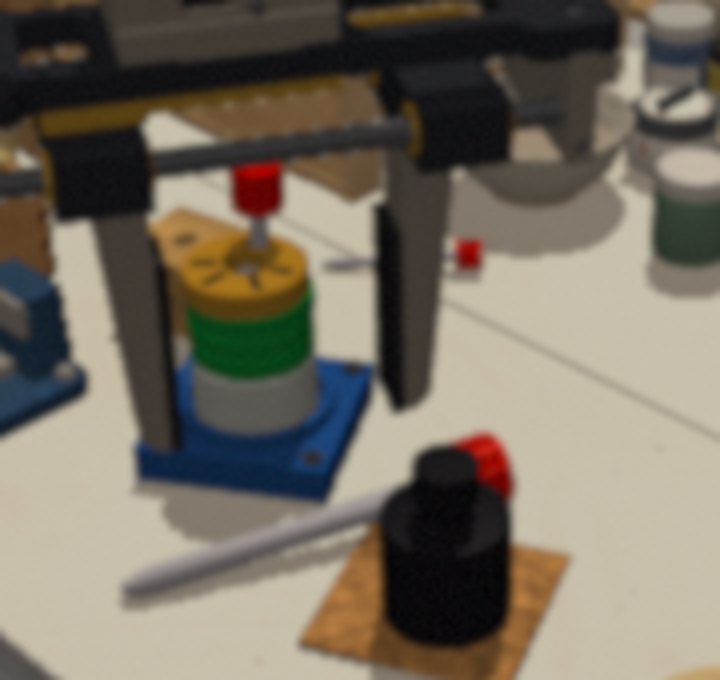

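View pics/t25.png

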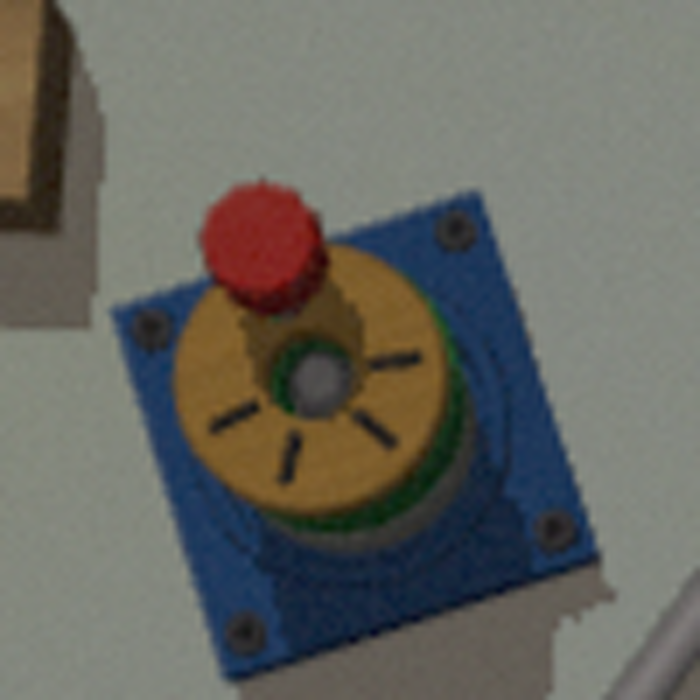

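```bash
python3 -c "
from h import *
t=cap('top');T=lambda x,y:np.array([(x+.5)/7-.5+225,(y+.5)/7-.5+160])
h=ray(t,T(259,241),.146)[0];print('head',h,'lean vs bore',(h[:2]-[.5047,-.2119])/.142)
print('plate',ray(t,T(312,379),.104),'fix .4846 -.218'); st()
bot.hand_in()"
```

```text
head [ 0.50806015 -0.2097773   0.146     ] lean vs bore [0.02366304 0.01494862]
plate [[ 0.48375532 -0.21681406  0.104     ]] fix .4846 -.218
75.95 [ 0.2195 -0.4192  0.4351] jaw -44.99 tilt [0.0001 0.0001] F [-0.2  0.1  0.1] w 64.7 q6 -0.56
the job is handed in; nothing more can be done
```

The die stack is built and I handed the job in at about 76 s. The hand-in gave no verdict, so the results below are my own checks.

**What I did:**
- Put the dust cap on the cork mat.
- Turned the die body about 63° so its index hole lies over the bore.
- Stacked all three spacers, then the brass plate.
- Straightened the leaning pin while it was still in its wooden block.
- Passed the pin down through all the holes to the bottom of the bore, released it and moved clear.

**Last checks:**

| Check | Measured | Limit |
|---|---|---|
| Cap from mat centre | about 9.5 mm (from its release point; upright in the last picture) | 35 mm |
| Plate from spindle axis | about 1.5 mm | 5 mm |
| Plate hole from bore axis (before the pin went in) | about 2 mm | 6 mm |
| Pin tip | stopped with about 6 N at about 4 mm above the table, i.e. the bore bottom | within 4 mm of the bottom |
| Pin lean | about 0.03 rad | 0.1 rad |

I checked the die body and spacers by camera as each was placed, and did not measure them again after the pin went in.

**What disagreed:**
- The two cameras differ by about 2 mm.
- The pin tip's height came out 3 to 4 mm higher by triangulation than by arm position; I went by the arm position and the felt stop.
- The two decoy pins fell over during my first approach. I don't know whether the arm touched them. They stayed on the table and did not get in the way.

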